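# Present a specimen canister to the scanner and clamp it

### The job

Take the canister out of its sloping rest and stand it upright on the scan station against the V stop, turned so that its barcode label squarely faces the scanner, and let go. Then swing the cam lever just far enough that the spring-backed shoe bears on the canister and holds it in the V, pressed in about halfway and never pushed in all the way. Do not knock the canister over, and leave the cleaner bottle, tape roll and round steel block where they are.

Things in the scene. Friction and masses are not known exactly. Their poses are not given: they have to be found in the camera images.
- canister_center (a point): Centre (half-way up) of the loose canister: aluminium cylinder, 54 mm diameter, 120 mm high, grey cap on its top 26 mm, about 0.35 kg. z runs up to the cap. x points out of the marked side, which has a white barcode label 28 mm wide, 26 to 70 mm above the foot; a raised black rib on the cap (22 mm) points the same way. Starts leaning 0.6 rad from vertical, cap towards the robot.
- canister_mark (a point): Middle of the barcode label on the canister's surface, 48 mm above its foot, 27 mm out from its axis along the canister's x.
- sloping_rest: Fixed aluminium rest (foot 150 x 92 mm) whose V trough holds the canister leaning 0.6 rad, cap towards the robot. Origin at the centre of the canister's foot, 34 mm above the worktop; z runs up the canister's axis. The trough supports the lower 66 mm, from its -x side; the upper 54 mm is free all round. The canister leaves along z.
- scan_station: Fixed station, grey plate 200 x 226 x 10 mm. Origin on the worktop under the seat (canister's axis when in the V). x: seat to scanner; y: shoe to V stop; z up. Scanner: black block 84 mm wide, front 73 mm from the seat, top at 80 mm. V stop at +y, top at 55 mm, touches the canister 40 degrees either side of +y. Lower the canister 4 mm short of the V (y = -4 mm): there is room on both sides.
- seat (a point): Point on top of the station's base plate (10 mm above the worktop) below the axis of a canister that rests in the V; axes as the station's. The canister's foot stands here.
- scanner_window (a point): Middle of the scanner's glass window, 70 mm from the seat along the station's x, 48 mm above the worktop. It looks along the station's -x, at the seat.
- cam_lever (a joint): Cam lever angle, rad, counter-clockwise from above positive, range -0.7 to 1.3; starts open, -0.6 to -0.25. The cam drives the shoe towards the V by 12 mm per rad: it meets a canister resting in the V at about 0.42, is pressed in 4 mm at about 0.75 and fully (8 mm) at about 1.08. Stays where it is left (friction 0.25 N m).
- lever_grip (a point): Middle of the lever's upright round black handle: 16 mm diameter, 44 to 96 mm above the worktop, this point at 74 mm, 85 mm from the pivot; at lever angle a it lies from the pivot in direction (pi + 0.3 + a) in the station's xy axes. The steel arm under it has its top 46 mm above the worktop.
- lever_pivot (a point): Point on the lever's upright turning axis, 74 mm above the worktop, 86 mm from the seat along the station's -y; axes as the station's.
- shoe_face (a point): Middle of the shoe's flat rubber face (40 mm wide, 14 to 48 mm above the worktop), which faces the station's +y; 32 mm from the seat along -y at lever angle 0 with the shoe out.
- clamp_shoe (a joint): How far the shoe is pressed in on its springs, m: 0 out, 0.008 fully in; stiffness 2 N per mm. Right clamping is about 0.004.
- cleaner_bottle: Bystander: white bottle with a blue cap, 35 mm diameter, 98 mm high, standing. Origin at the centre of its foot. Leave it.
- tape_roll: Bystander: roll of tape lying flat, 98 mm across, 25 mm high. Origin at the centre of its underside. Leave it.
- round_block: Bystander: round steel test block, 55 mm across, 11 mm high. Origin at the centre of its underside. Leave it.

How it is judged:
On the way:
1. the canister stands upright and released on the seat, label facing the scanner, lever still open (horizontal distance between canister_center and seat below 0.013 m and z of canister_center in the frame of seat below 0.064 m and angle between canister_center's own z axis and vertical below 0.08 rad and angle between the x axis of canister_center and the x axis of scan_station, either way round below 0.26 rad and x of canister_mark in the frame of seat above 0.01 m and contact force between the fingers and canister below 0.1 N and value of joint cam_lever below 0.3 rad), for 0.2 s.
At the end, for the whole second after the job is handed in: The canister stands upright on the station's plate (within 4.5 degrees), at rest within 6 mm of the seat, its label facing the scanner within 15 degrees, and the cam lever is left so that the clamp shoe is pressed in by it between 1.2 and 6.8 mm (horizontal distance between canister_center and seat below 0.006 m and z of canister_center in the frame of seat below 0.064 m and angle between canister_center's own z axis and vertical below 0.08 rad and angle between the x axis of canister_center and the x axis of scan_station, either way round below 0.26 rad and x of canister_mark in the frame of seat above 0.018 m and value of joint clamp_shoe between 0.0012 and 0.0068 m and linear speed of canister below 0.01 m/s); the robot touches nothing.
It fails at once if the canister falls over (angle between canister_center's own z axis and vertical above 1.1 rad).
It fails at once if the shoe is pushed in all the way (value of joint clamp_shoe above 0.0076 m).
It fails at once if the bottle, tape roll or round block is moved more than 30 mm (distance of any of cleaner_bottle, tape_roll, round_block from where it was at the start of the episode above 0.03 m).
It also fails if it takes over 45 s, if anything falls off the work surface, if the arm or the gripper's body presses on something with over 40 N, if the wrist force passes 120 N, or if a joint passes its speed limit or range.

### The arm

A 6-joint arm with a two-finger parallel gripper is mounted at the origin on a cart in front of the work surface, level with it; the furniture and walls round the work are solid. World frame = base frame: x ahead of the robot, y to its left, z up, the work surface at z = 0. Lengths are in m, angles in rad, forces in N, time in s.
With the tool pointing down it reaches from about 0.375 to 0.825 m from the base axis. Payload 5.5 kg.
Tool frame: the origin (TCP) lies on the mounting face of the last link; the fingertips stand 173 mm ahead of it and the grasp point (between the pads) lies r.grip_depth ahead of it (r.grip_depth is the distance from the TCP to the grasp point, in m); z points along the fingers, y is the direction in which the jaws open and shut (so a half turn about z gives the same grasp; the last joint's range is limited). The gripper opens to 85 mm and grips with 20 to 120 N. Pads are 22 mm wide; open, the fingers measure 114 mm over their backs; the gripper's body (76 mm by 85 mm) begins 54 mm behind the grasp point. The pads swing forward as they close: fully open they stand 13 mm farther back than shut.
Start: joints at [1.154, 0.314, -0.047, 1.21, 0, 1.571], TCP at [0.243, 0.549, 0.405] pointing down, gripper open.
Joint ranges: [-2.67, 2.67], [-0.69, 1.73], [-1.03, 1.25], [-2.08, 2.16], [-1.42, 1.45], [-3.14, 3.14]. Speed limits (rad/s): [2.39, 2.39, 3.01, 3.14, 3.14, 3.14].

### API

Orientations are given as a unit quaternion [w, x, y, z].
In Python, from station import get_state, viewer, job, r gives the robot as it stands.
- The arm moves only by the tool servo_tool, never from a script. Its argument "increments" is a list of rows, each a list of 2 entries, a list of its own where there are three numbers: the shift along the tool's x, y, z in cm, then the turn, a rotation vector about the tool's x, y, z in degrees. A call has 1 to 12 rows; each row is the pose to reach, as a shift and turn from the pose measured when the call began, along the tool's axes at that moment; what a row does not reach only later rows make up. A row lasts 1/8 s, in which the tool goes at most 62.5 mm and 10.7 degrees, less where a joint would pass 70% of its speed; a pose out of reach is approached as far as the arm can. A call with a gripper value outside its range is refused whole. "claw" is the closure in counts, from 0 (fully open) to 255 (shut), set as the call begins (left out, the last holds). The fingers move at their own pace and stop on an object; the grip force is fixed at half the most. Time passes only in rows, so rows that repeat a pose let the fingers close. It gives the time, the measured TCP pose, the force and the opening at its end, in the units of the state.
- get_state(): the state, without advancing time (a new reading comes with each control period).
- viewer.grab_frame(name): name is "scene" or "top" or "wrist"; returns a dict with "image" (480x640x3 uint8, red, green, blue), "range_z" (480x640 float32, m along the optical axis (not along the pixel's ray), 0 where there is no reading), "K" (3x3 intrinsics, pixels), "camera_from_world" (4x4, takes a point from world to camera coordinates); the wrist camera has in their place "T_tool_cam" (4x4, takes a point from camera to tool coordinates, whose origin is the TCP and whose axes are the flange's). Camera axes: x right, y up, looking along -z (the intrinsics and any distortion apply to the point x, -y, -z); pixel columns grow to the right and rows downward; lengths in m; the calibration is good to about 2 mm. A picture is of the moment at which its call begins: read the wrist's pose just before it.
- job.job_done(): hands the job in, once; it reports no verdict.
The state is a dict: "time_s": time; "joint_pos": joint angles; "joint_velocities": joint speeds; "joint_efforts": joint torques, N m; "tcp_pos": TCP position; "ee_rot": TCP orientation; "wrist_force": force on the tool from outside, world axes, zero at the start; "ft_torque": the same for the moment, N m; "grip_width": finger opening in m.
Only numpy, scipy, OpenCV 4.12 (cv2) and the standard library are available. Lean on these libraries where they do the work, as an engineer would, in place of code of your own. Each camera call takes 0.05 s, during which the arm holds its last target.

## Working session

There is one attempt and no reset: what is moved stays moved. The work goes in short steps, Python scripts to look and compute and a tool call to move; the robot and the scene stay as the last step left them, time stands still between calls to the robot, and variables do not carry over. Pictures are saved under pics/ and viewed, and the job is handed in when it is done.

Besides the shell and the picture viewer there is one more tool, called after "Request:" as name([rows], argument=value, ...), one row to a line, values as JSON. servo_tool: Moves the arm, as the interface text tells. Its arguments: {"type":"object","properties":{"increments":{"type":"array","items":{"type":"array"}},"claw":{"type":"number"}},"required":["increments"]}

```bash
ls; mkdir -p pics
python3 - <<'E'
from station import get_state, viewer, job, r
import cv2,numpy as np
print(get_state(), r.grip_depth)
for n in ["scene","top"]:
    f=viewer.grab_frame(n)
    cv2.imwrite(f"pics/{n}0.png",f["image"][:,:,::-1]); np.savez(f"{n}0.npz",**f)
    print(n,f["K"],f["camera_from_world"], f.keys())
E
```

```text
pics
{'time_s': 0.0, 'joint_pos': array([ 1.15401719e+00,  3.14220999e-01, -4.80677023e-02,  1.21019633e+00,
        1.54734426e-06,  1.57080506e+00]), 'joint_velocities': array([ 1.90320270e-03, -1.30110376e-04, -1.21044373e-03, -3.82470824e-04,
       -9.04440535e-05, -3.80743751e-04]), 'joint_efforts': array([-1.51151239e-04, -5.39591646e+01,  3.39746547e+01,  1.90485088e-02,
        1.01798814e-04, -8.18310752e-06]), 'tcp_pos': array([0.24277747, 0.54838395, 0.40384231]), 'ee_rot': array([-1.75437273e-04,  2.06888776e-01,  9.78364105e-01, -8.25928005e-04]), 'wrist_force': array([ 0.06614908, -0.35429441, -0.67282367]), 'ft_torque': array([0.0147799 , 0.02143043, 0.01802094]), 'grip_width': 0.08523176786582395} 0.1547
scene [[536.90441406   0.         321.39769658]
 [  0.         536.90441406 232.81467197]
 [  0.           0.           1.        ]] [[ 0.61649332 -0.78696061  0.0250796  -0.38739518]
 [ 0.38731876  0.33084424  0.86053836 -0.26459243]
 [-0.68550723 -0.52080235  0.50876787 -1.10326594]
 [ 0.          0.          0.          1.        ]] dict_keys(['image', 'range_z', 'K', 'camera_from_world'])
top [[438.21994949   0.         322.99434088]
 [  0.         438.21994949 241.84170346]
 [  0.           0.           1.        ]] [[-0.02737482 -0.99959011 -0.00838042 -0.05626699]
 [ 0.98415314 -0.02841947  0.17502834 -0.54633132]
 [-0.17519477 -0.00345625  0.98452773 -0.99452139]
 [ 0.          0.          0.          1.        ]] dict_keys(['image', 'range_z', 'K', 'camera_from_world'])
```

View pics/scene0.png

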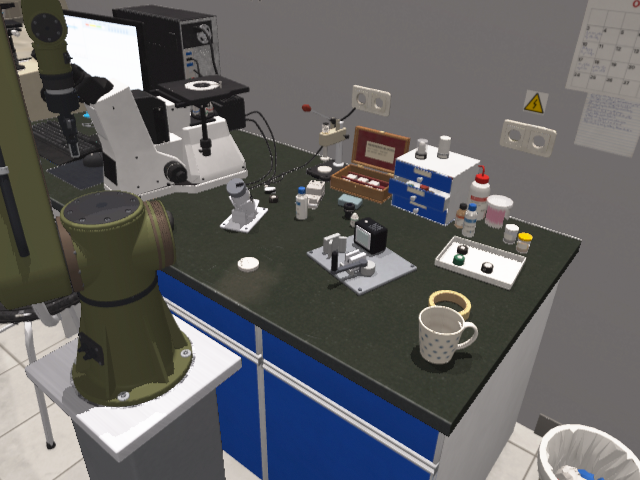

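View pics/top0.png

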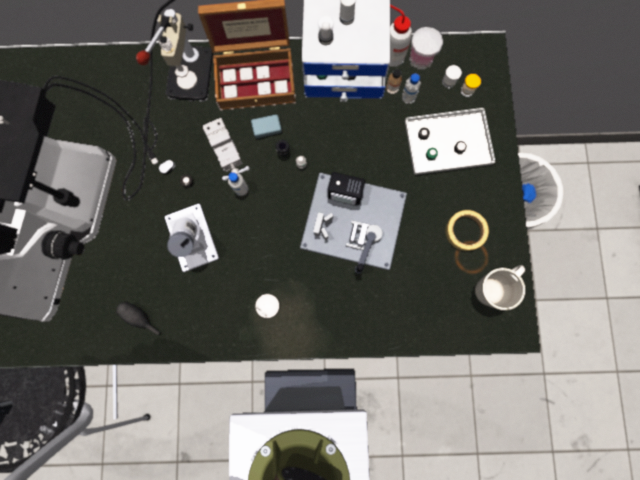

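The scene view shows the leaning canister in its rest near (243,205) and the station near (362,258). In the top view the rest is at (190,240) and the station plate at (354,220), with scanner at (346,190), V stop at (322,226) and lever handle at (359,270). I'll enlarge both areas next.

```bash
cat > h.py <<'E'
import numpy as np,cv2
def load(n):
    f=np.load(n+".npz"); return {k:f[k] for k in f}
def proj(f,P):
    P=np.atleast_2d(P); T=f["camera_from_world"]; c=P@T[:3,:3].T+T[:3,3]
    K=f["K"]; d=-c[:,2]; return np.c_[K[0,0]*c[:,0]/d+K[0,2], K[1,1]*-c[:,1]/d+K[1,2]]
def ray(f,uv):
    uv=np.atleast_2d(uv).astype(float);K=f["K"];T=f["camera_from_world"]
    d=np.c_[(uv[:,0]-K[0,2])/K[0,0],-(uv[:,1]-K[1,2])/K[1,1],-np.ones(len(uv))]
    return -T[:3,:3].T@T[:3,3], d@T[:3,:3]
def onz(f,uv,z):
    o,d=ray(f,uv); return o+d*((z-o[2])/d[:,2])[:,None]
def cloud(f):
    h,w=f["range_z"].shape; v,u=np.mgrid[:h,:w]
    o,d=ray(f,np.c_[u.ravel(),v.ravel()])
    P=o+d*f["range_z"].reshape(-1,1); P[f["range_z"].ravel()==0]=np.nan
    return P.reshape(h,w,3)
E
python3 - <<'E'
from h import *
t=load("top0");s=load("scene0")
for n,f,(x,y,w,h) in [("a",t,(150,190,80,90)),("b",t,(295,165,120,120)),("c",s,(210,165,80,75)),("d",s,(300,210,120,90))]:
    im=f["image"][y:y+h,x:x+w,::-1]; k=min(800/w,600/h); k=int(min(k,6))
    cv2.imwrite(f"pics/{n}1.png",cv2.resize(im,None,fx=k,fy=k,interpolation=cv2.INTER_CUBIC)); print(n,k)
C=cloud(t); 
for u,v in [(430,230),(250,200),(185,243),(354,220),(346,184),(360,272),(210,262),(240,178),(467,230)]: print(u,v,C[v,u])
E
```

```text
a 6
b 5
c 6
d 6
430 230 [ 0.57515298 -0.33905825  0.00110242]
250 200 [ 0.66644126  0.11086804 -0.00094973]
185 243 [0.53563183 0.22995291 0.13248504]
354 220 [ 0.6051031  -0.15034819  0.00611817]
346 184 [ 0.67553122 -0.12971245  0.08082576]
360 272 [ 0.47011474 -0.15650725  0.04795892]
210 262 [0.50983161 0.20828524 0.00468662]
240 178 [0.70012578 0.12185244 0.07404438]
467 230 [ 5.72679479e-01 -4.31396775e-01  5.97350455e-05]
```

View pics/a1.png

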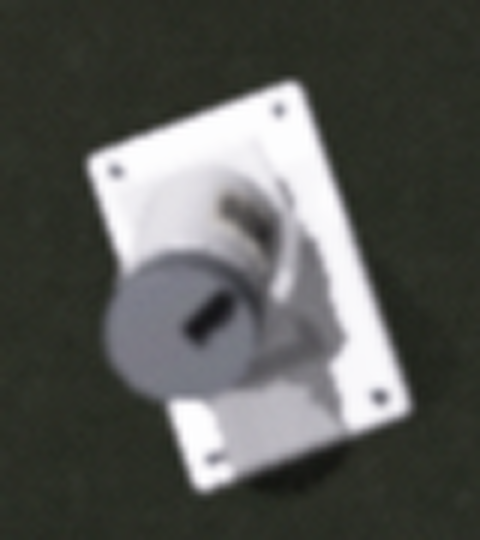

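View pics/b1.png

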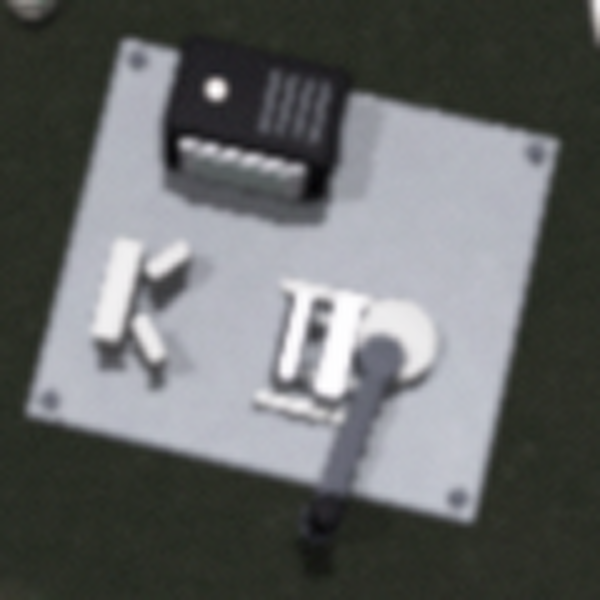

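View pics/c1.png

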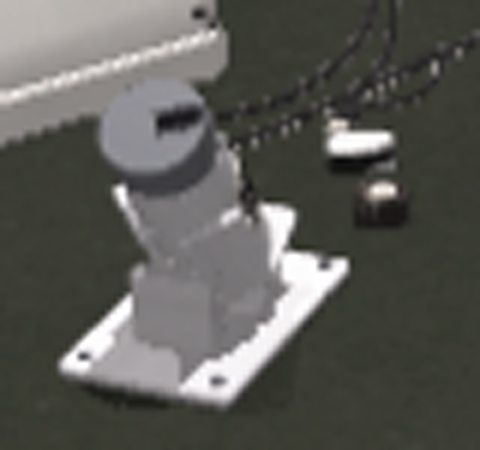

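View pics/d1.png

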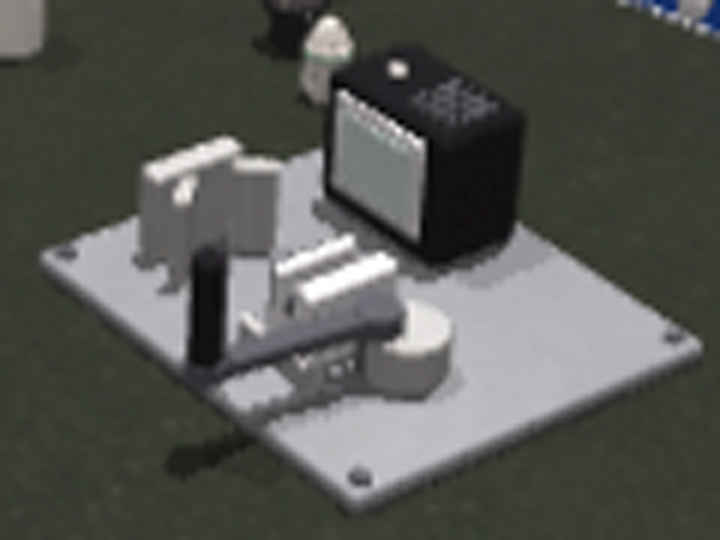

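Run:
```python
from h import *
t=load("top0");s=load("scene0")
cr=lambda pts,x0,y0,k:(np.array(pts)+.5)/k-.5+[x0,y0]
def rep(nm,P):
    print(nm,P.round(4).tolist()); L=np.roll(P,-1,0)-P; print('  len',np.linalg.norm(L,axis=1).round(4),'ang',np.degrees(np.arctan2(L[:,1],L[:,0])).round(2),'c',P.mean(0).round(4))
pl=cr([(125,38),(560,140),(475,520),(28,412)],295,165,5)
rep('plate top',onz(t,pl,.010))
pls=cr([(40,258),(318,150),(700,345),(355,500)],300,210,6)
rep('plate scene',onz(s,pls,.010))
ft=cr([(88,157),(298,82),(412,410),(202,492)],150,190,6)
rep('foot',onz(t,ft,.006))
fs=cr([(62,362),(225,400),(347,262)],210,165,6)
rep('foot scene',onz(s,fs,.006))
# cap
C=cloud(t)
def at(uv): u,v=np.round(uv).astype(int); return C[v,u].round(4)
for nm,p in [('capc',(182,327)),('rib in',(190,330)),('rib out',(232,297))]:
    q=cr([p],150,190,6)[0]; print(nm,q,at(q),onz(t,[q],.133))
for nm,p in [('cam disc',(400,345)),('handle top',(325,512)),('lever hub',(380,355)),('V left',(125,270)),('scanner TL',(190,50)),('tr',(350,75))]:
    q=cr([p],295,165,5)[0]; print(nm,q,at(q))
for nm,p in [('handle top scene',(208,245)),('cap scene',(155,138)),('handle bot',(205,365))]:
    q=cr([p],*((210,165,6) if 'cap' in nm else (300,210,6)))[0]; print(nm,q,onz(s,[q],.096 if 'top' in nm else .133 if 'cap' in nm else .046))
print(onz(t,cr([(322,512)],295,165,5),.096))
```

```text
plate top [[0.731, -0.0678, 0.01], [0.6709, -0.2849, 0.01], [0.4804, -0.2319, 0.01], [0.54, -0.015, 0.01]]
  len [0.2253 0.1977 0.225  0.1982] ang [-105.49  164.45   74.63  -15.44] c [ 0.6056 -0.1499  0.01  ]
plate scene [[0.538, -0.0183, 0.01], [0.6982, -0.0591, 0.01], [0.6705, -0.2833, 0.01], [0.4805, -0.2311, 0.01]]
  len [0.1654 0.2259 0.197  0.2204] ang [-14.29 -97.05 164.64  74.89] c [ 0.5968 -0.1479  0.01  ]
foot [[0.63, 0.3251, 0.006], [0.6598, 0.2378, 0.006], [0.5192, 0.1877, 0.006], [0.4878, 0.2733, 0.006]]
  len [0.0923 0.1492 0.0911 0.1513] ang [ -71.16 -160.42  110.17   20.03] c [0.5742 0.256  0.006 ]
foot scene [[0.4946, 0.2755, 0.006], [0.5201, 0.1889, 0.006], [0.6622, 0.2413, 0.006]]
  len [0.0903 0.1514 0.171 ] ang [-73.56  20.23 168.45] c [0.559  0.2352 0.006 ]
capc [179.91666667 244.08333333] [0.5323 0.2382 0.1403] [[0.53345128 0.24085592 0.133     ]]
rib in [181.25       244.58333333] [0.5304 0.2366 0.1384] [[0.53225686 0.237902   0.133     ]]
rib out [188.25       239.08333333] [0.5427 0.2209 0.141 ] [[0.54404917 0.2228951  0.133     ]]
cam disc [374.6 233.6] [ 0.5613 -0.1969  0.0409]
handle top [359.6 267. ] [ 0.4768 -0.1535  0.0917]
lever hub [370.6 235.6] [ 0.5553 -0.1863  0.0481]
V left [319.6 218.6] [ 0.5991 -0.066   0.0539]
scanner TL [332.6 174.6] [ 0.6995 -0.0999  0.0781]
tr [364.6 179.6] [ 0.7113 -0.1833 -0.0035]
handle top scene [334.25       250.41666667] [[ 0.48579645 -0.14849321  0.096     ]]
cap scene [235.41666667 187.58333333] [[0.5215566  0.22823344 0.133     ]]
handle bot [333.75       270.41666667] [[ 0.47557573 -0.15695312  0.046     ]]
[[ 0.47635705 -0.15093532  0.096     ]]
```

```bash
cat >> h.py <<'E'
from scipy.spatial.transform import Rotation as R
def qR(q): return R.from_quat([q[1],q[2],q[3],q[0]])
def inc(st,p,Rt):
    "shift cm & rotvec deg in tool frame to reach TCP p, rotation Rt"
    R0=qR(st["ee_rot"]); return (R0.inv().apply(np.array(p)-st["tcp_pos"])*100).round(2).tolist(), np.degrees((R0.inv()*Rt).as_rotvec()).round(2).tolist()
def down(az):
    "tool pointing down, tool x at azimuth az deg"
    a=np.radians(az); x=np.array([np.cos(a),np.sin(a),0]); z=np.array([0,0,-1.]); return R.from_matrix(np.c_[x,np.cross(z,x),z])
def wrist(name):
    from station import get_state,viewer
    st=get_state(); f=viewer.grab_frame("wrist")
    T=np.eye(4);T[:3,:3]=qR(st["ee_rot"]).as_matrix();T[:3,3]=st["tcp_pos"]
    g=dict(image=f["image"],range_z=f["range_z"],K=f["K"],camera_from_world=np.linalg.inv(T@f["T_tool_cam"]),T_tool_cam=f["T_tool_cam"])
    np.savez(name+".npz",**g); cv2.imwrite("pics/"+name+".png",f["image"][:,:,::-1]); return g,st
E
python3 - <<'E'
from h import *
g,st=wrist("w0"); print(g["T_tool_cam"].round(4),g["K"])
print(g["range_z"].min())
# station look: camera above point (0.56,-0.13)
t=load("top0")
az=np.degrees(np.arctan2(-.13,.5))
for a in (az+90,az-90): print(a,inc(st,[.45,-.12,.42],down(a)))
E
```

```text
[[-4.000e-04  9.627e-01  2.707e-01  6.990e-02]
 [ 1.000e+00  4.000e-04  2.000e-04 -9.000e-04]
 [ 1.000e-04  2.707e-01 -9.627e-01  3.080e-02]
 [ 0.000e+00  0.000e+00  0.000e+00  1.000e+00]] [[398.23823282   0.         329.83971165]
 [  0.         398.23823282 234.12246063]
 [  0.           0.           1.        ]]
0.0
75.42578380196126 ([-46.01, -52.73, -1.53], [-0.07, 0.06, 80.69])
-104.57421619803874 ([-46.01, -52.73, -1.53], [-0.07, -0.08, -99.31])
```

View pics/w0.png

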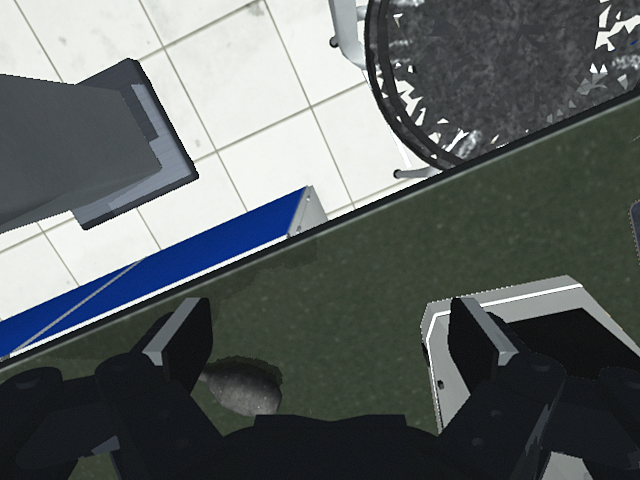

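Run:
```python
from h import *
from station import get_state
print(inc(get_state(),[.57,-.14,.40],down(75)))
```

```text
([-57.79, -49.7, 0.47], [-0.06, 0.05, 81.12])
```

Request:
servo_tool([
  [[-57.8, -49.7, 0.4], [0, 0, 81]],
  [[-57.8, -49.7, 0.4], [0, 0, 81]],
  [[-57.8, -49.7, 0.4], [0, 0, 81]],
  [[-57.8, -49.7, 0.4], [0, 0, 81]],
  [[-57.8, -49.7, 0.4], [0, 0, 81]],
  [[-57.8, -49.7, 0.4], [0, 0, 81]],
  [[-57.8, -49.7, 0.4], [0, 0, 81]],
  [[-57.8, -49.7, 0.4], [0, 0, 81]],
  [[-57.8, -49.7, 0.4], [0, 0, 81]],
  [[-57.8, -49.7, 0.4], [0, 0, 81]],
  [[-57.8, -49.7, 0.4], [0, 0, 81]],
  [[-57.8, -49.7, 0.4], [0, 0, 81]],
], claw=0)

```text
time_s: 1.65
tcp_pos: [0.5653, -0.1309, 0.4006]
ee_rot: [0.0, 0.793, 0.609, -0.0]
wrist_force: [1.4, 1.1, -1.1]
grip_width: 0.0857
```

Request:
servo_tool([
  [[0, 0, 0], [0, 0, 0]],
  [[0, 0, 0], [0, 0, 0]],
])

```text
time_s: 1.9
tcp_pos: [0.5649, -0.1309, 0.4]
ee_rot: [-0.001, 0.793, 0.609, -0.001]
wrist_force: [-0.0, 0.0, -0.5]
grip_width: 0.0853
```

Run:
```python
from h import *
g,st=wrist("w1"); print(st["joint_pos"].round(3),st["tcp_pos"],st["joint_velocities"].round(3),st["time_s"])
```

```text
[-2.280e-01  2.780e-01 -1.050e-01  1.189e+00 -1.000e-03  1.604e+00] [ 0.5649365  -0.13093457  0.39997826] [ 0.028 -0.019 -0.015  0.001  0.002 -0.   ] 1.9
```

View pics/w1.png

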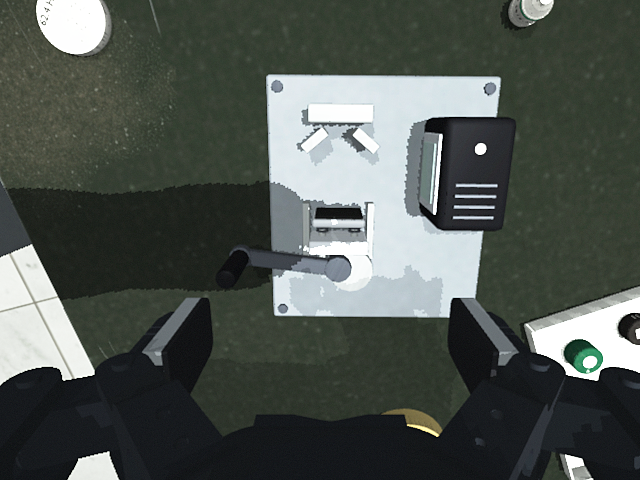

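This wrist view shows the plate corners at about (267,74), (500,76), (480,317) and (274,317). The V pads are at (314,140) and (365,139), the scanner window edge at x≈430, the lever hub at (339,268) and the handle at (232,268).

Run:
```python
from h import *
g=load("w1"); C=cloud(g)
P=onz(g,[(267,74.5),(500,76),(480,317),(274,317)],.01)
L=np.roll(P,-1,0)-P; print(P.round(4),np.linalg.norm(L,axis=1),np.degrees(np.arctan2(L[:,1],L[:,0])))
yaw=np.radians(-15.3); ex=np.array([np.cos(yaw),np.sin(yaw)]);ey=np.array([-ex[1],ex[0]])
c=P.mean(0)[:2]
def st(p): d=np.array(p)[:2]-c; return (d@ex).round(4),(d@ey).round(4)
for nm,uv,z in [('Vback L',(308,104),.055),('Vback R',(373.5,105),.055),('padL inner',(328,130),.055),('padR inner',(352,130),.055),('padL outer',(304,151),.055),('padR outer',(378,152),.055),('hub',(339,268),.048),('scan FL',(428,118),.08),('scan FR',(421,219),.08),('scan BR',(503,228),.08),('scan BL',(514,120),.08),('shoeL',(316,207),.048),('shoeR',(362,207),.048),('guideL',(306.5,205),.04),('guideR',(370,205),.04),('handle top',(239,256),.096)]:
    p=onz(g,[uv],z)[0]; u,v=np.round(uv).astype(int); print(nm,p.round(4),st(p),'depth z',C[v-1:v+2,u-1:u+2,2].round(3).ravel()[[1,4,7]])
im=g["image"][60:330,200:530,::-1]; cv2.imwrite("pics/w1c.png",cv2.resize(im,None,fx=2.2,fy=2.2,interpolation=cv2.INTER_CUBIC))
```

```text
[[ 0.5391 -0.0142  0.01  ]
 [ 0.7282 -0.066   0.01  ]
 [ 0.6763 -0.284   0.01  ]
 [ 0.4782 -0.2313  0.01  ]] [0.19612875 0.22403901 0.20497538 0.22549693] [ -15.3327348  -103.40141073  165.10933907   74.33947666]
Vback L [ 0.5679 -0.0482  0.055 ] (np.float64(-0.0628), np.float64(0.0872)) depth z [0.009 0.054 0.055]
Vback R [ 0.6152 -0.0616  0.055 ] (np.float64(-0.0136), np.float64(0.0867)) depth z [0.01  0.012 0.012]
padL inner [ 0.5775 -0.0703  0.055 ] (np.float64(-0.0477), np.float64(0.0684)) depth z [0.011 0.01  0.011]
padR inner [ 0.5952 -0.075   0.055 ] (np.float64(-0.0294), np.float64(0.0685)) depth z [0.009 0.013 0.023]
padL outer [ 0.5555 -0.0807  0.055 ] (np.float64(-0.0662), np.float64(0.0525)) depth z [0.056 0.053 0.01 ]
padR outer [ 0.6106 -0.0962  0.055 ] (np.float64(-0.0089), np.float64(0.0521)) depth z [0.009 0.011 0.011]
hub [ 0.5568 -0.1836  0.048 ] (np.float64(-0.0378), np.float64(-0.0464)) depth z [0.045 0.047 0.047]
scan FL [ 0.6472 -0.0801  0.08  ] (np.float64(0.0221), np.float64(0.0774)) depth z [0.01  0.01  0.017]
scan FR [ 0.6281 -0.1498  0.08  ] (np.float64(0.0222), np.float64(0.005)) depth z [0.01  0.011 0.01 ]
scan BR [ 0.6862 -0.1725  0.08  ] (np.float64(0.0841), np.float64(-0.0015)) depth z [-0.001  0.     0.001]
scan BL [ 0.7048 -0.0969  0.08  ] (np.float64(0.0821), np.float64(0.0764)) depth z [ 0.    -0.001  0.079]
shoeL [ 0.552  -0.1271  0.048 ] (np.float64(-0.0573), np.float64(0.0069)) depth z [0.011 0.01  0.016]
shoeR [ 0.5885 -0.1368  0.048 ] (np.float64(-0.0195), np.float64(0.0072)) depth z [0.009 0.01  0.01 ]
guideL [ 0.544  -0.1249  0.04  ] (np.float64(-0.0656), np.float64(0.0069)) depth z [0.021 0.023 0.022]
guideR [ 0.5956 -0.1387  0.04  ] (np.float64(-0.0122), np.float64(0.0072)) depth z [0.021 0.022 0.024]
handle top [ 0.4928 -0.1383  0.096 ] (np.float64(-0.1115), np.float64(-0.0195)) depth z [0.06  0.061 0.062]
```

View pics/w1c.png

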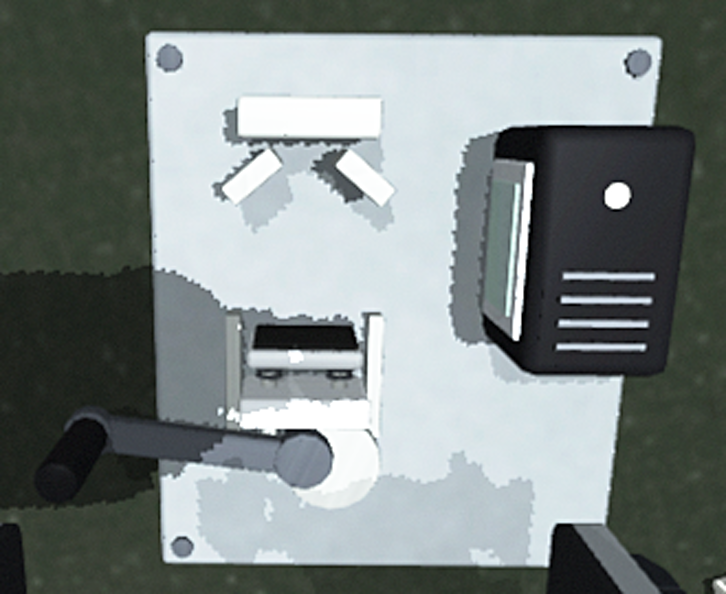

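Run:
```python
from h import *
g=load("w1"); t=load("top0"); s=load("scene0")
yaw=np.radians(-15.4); ex=np.array([np.cos(yaw),np.sin(yaw)]);ey=np.array([-ex[1],ex[0]])
c=np.array([.6054,-.1492]); seat=c-.038*ex+.0398*ey; print('seat',seat)
pv=seat-.086*ey
crp=lambda x,y:(200+(x+.5)/2.2-.5,60+(y+.5)/2.2-.5)
for nm,uv,z in [('handle top',crp(57,480),.096),('handle base',crp(88,425),.046)]:
    h=onz(g,[uv],z)[0]; d=h[:2]-pv; a=np.arctan2(d@ey,d@ex)%(2*np.pi)-np.pi-.3; print(nm,h,np.linalg.norm(d),a)
# reproject checks in top
for nm,p in [('seat',[*seat,.01]),('pivot',[*pv,.048]),('padL',[*(seat-.0285*ex+.0129*ey),.055]),('padR',[*(seat+.0285*ex+.0129*ey),.055]),('win',[*(seat+.07*ex),.048])]:
    for f,x0,y0,k,n in [(t,295,165,5,'top crop'),(s,300,210,6,'scene crop'),(g,200,60,2.2,'w crop')]:
        print(nm,n,((proj(f,p)[0]-[x0,y0]+.5)*k-.5).round(0))
# canister cap triangulate
a=ray(t,[(179.9,244.1)]);b=ray(s,[(235.4,187.4)])
d1=a[1][0]/np.linalg.norm(a[1]);d2=b[1][0]/np.linalg.norm(b[1])
A=np.c_[d1,-d2];k,*_=np.linalg.lstsq(A,b[0]-a[0],rcond=None);print('tri',a[0]+d1*k[0],b[0]+d2*k[1])
```

```text
seat [ 0.57933351 -0.10073787]
handle top [ 0.47783296 -0.15189494  0.096     ] 0.08483048988867586 -0.4149002621665853
handle base [ 0.47805088 -0.14919735  0.046     ] 0.08567716830971969 -0.4450532382159477
seat top crop [199. 329.]
seat scene crop [241. 284.]
seat w crop [307. 226.]
pivot top crop [376. 355.]
pivot scene crop [370. 301.]
pivot w crop [306. 458.]
padL top crop [160. 361.]
padL scene crop [176. 205.]
padL w crop [229. 201.]
padR top crop [189. 247.]
padR scene crop [277. 168.]
padR w crop [391. 202.]
win top crop [235. 175.]
win scene crop [366. 166.]
win w crop [502. 238.]
tri [0.53511428 0.24402246 0.12367608] [0.53558735 0.24353837 0.12359972]
```

```bash
cat >> h.py <<'E'
def pick(lean_az,psi,tilt=.6):
    a=np.radians(lean_az); e1=np.array([np.cos(a),np.sin(a),0]); zc=-np.sin(tilt)*e1+np.array([0,0,np.cos(tilt)]); exc=np.cos(tilt)*e1+np.array([0,0,np.sin(tilt)])
    z=-zc; x=R.from_rotvec(z*np.radians(psi)).apply(-exc); return R.from_matrix(np.c_[x,np.cross(z,x),z]),zc,exc
E
python3 - <<'E'
from h import *
from station import get_state
Rt,zc,exc=pick(20,33); p=np.array([.5345,.2405,.133])+.30*zc
print(p,inc(get_state(),p,Rt))
E
```

```text
[0.37532289 0.18256427 0.38060068] ([25.37, -26.34, 1.98], [-37.64, -7.38, -88.84])
```

Request:
servo_tool([
  [[25.4, -26.3, 2], [-37.6, -7.4, -88.8]],
  [[25.4, -26.3, 2], [-37.6, -7.4, -88.8]],
  [[25.4, -26.3, 2], [-37.6, -7.4, -88.8]],
  [[25.4, -26.3, 2], [-37.6, -7.4, -88.8]],
  [[25.4, -26.3, 2], [-37.6, -7.4, -88.8]],
  [[25.4, -26.3, 2], [-37.6, -7.4, -88.8]],
  [[25.4, -26.3, 2], [-37.6, -7.4, -88.8]],
  [[25.4, -26.3, 2], [-37.6, -7.4, -88.8]],
  [[25.4, -26.3, 2], [-37.6, -7.4, -88.8]],
  [[25.4, -26.3, 2], [-37.6, -7.4, -88.8]],
  [[25.4, -26.3, 2], [-37.6, -7.4, -88.8]],
  [[25.4, -26.3, 2], [-37.6, -7.4, -88.8]],
])

```text
time_s: 3.45
tcp_pos: [0.3758, 0.1831, 0.3806]
ee_rot: [0.264, 0.109, 0.949, 0.132]
wrist_force: [-0.3, 0.1, 0.0]
grip_width: 0.0857
```

Request:
servo_tool([
  [[0, 0, 0], [0, 0, 0]],
])

```text
time_s: 3.58
tcp_pos: [0.3759, 0.1832, 0.3806]
ee_rot: [0.264, 0.109, 0.949, 0.131]
wrist_force: [0.3, -0.4, 0.1]
grip_width: 0.0853
```

Run:
```python
from h import *
g,st=wrist("w2"); print(st["joint_pos"].round(3),st["tcp_pos"],st["joint_velocities"].round(3),st["time_s"])
print(qR(st["ee_rot"]).as_matrix()[:,2],pick(20,33)[1])
```

```text
[ 0.482 -0.317 -0.849  0.445 -0.076  0.688] [0.37590882 0.18322229 0.38063247] [ 0.005  0.003  0.005  0.005 -0.002  0.013] 3.575
[ 0.52973377  0.19182682 -0.82618678] [-0.53059037 -0.1931191   0.82533561]
```

View pics/w2.png

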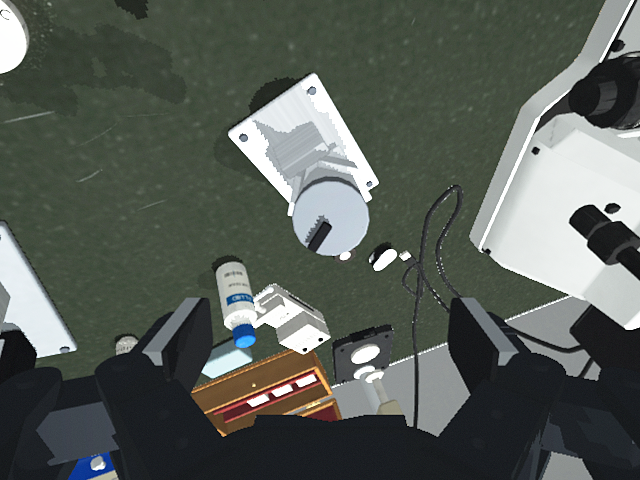

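The cap disc shows near (331,216), with the rib at roughly (311,248), below and left of its centre. The rest foot lies behind it at (305,150).

Run:
```python
from h import *
g=load("w2"); C=cloud(g); rz=g["range_z"]
hsv=cv2.cvtColor(g["image"],cv2.COLOR_RGB2HSV); im=g["image"].astype(int)
print(im[200,331],im[150,305],rz[200,331],rz[150,305])
near=((rz>0)&(rz<rz[200,331]+.02)).astype(np.uint8); near[:, :260]=0; near[:,400:]=0; near[300:]=0
n,lab,stt,_=cv2.connectedComponentsWithStats(near); i=lab[200,331]; m=lab==i; print(stt[i])
# plane of the top face (RANSAC-free: pts in small central window left/up excluding rib)
v,u=np.where(m); P=C[v,u]
sel=(np.hypot(u-335,v-205)<20); A=P[sel]; mu=A.mean(0); nrm=np.linalg.svd(A-mu)[2][2]; nrm*=np.sign(nrm[2]); print('normal',nrm, 'tilt',np.arccos(nrm[2]),'az',np.degrees(np.arctan2(-nrm[1],-nrm[0])))
top=abs((P-mu)@nrm)<.004; mm=np.zeros(m.shape,np.uint8); mm[v[top],u[top]]=255
cs,_=cv2.findContours(mm,cv2.RETR_EXTERNAL,cv2.CHAIN_APPROX_NONE); c=max(cs,key=cv2.contourArea); c=cv2.convexHull(c)
e=cv2.fitEllipse(c); print(e)
_,zc,exc=pick(20,33)
def onplane(uv,p,n):
    o,d=ray(g,uv); return o+d*(((p-o)@n)/(d@n))[:,None]
cc=onplane([e[0]],mu,nrm)[0]; print('capc',cc)
dark=(im.sum(2)<120)&(np.hypot(*(np.mgrid[:480,:640]-np.array([216,331])[:,None,None]))<36)
vv,uu=np.where(dark); Q=onplane(np.c_[uu,vv],mu+.002*zc,zc); q=Q.mean(0)-cc; d=Q-Q.mean(0); w=np.linalg.svd(d)[2][0]
ey=np.cross(zc,exc)
print('rib n',len(uu),'centre dir',np.degrees(np.arctan2(q@ey,q@exc)),'axis',np.degrees(np.arctan2(w@ey,w@exc)),'r',np.linalg.norm(q),np.ptp(d@w))
P2=onz(g,[(229,135),(317,73),(379,183)],.006); print('foot',P2, np.degrees(np.arctan2(*(P2[2]-P2[1])[[1,0]])),np.degrees(np.arctan2(*(P2[1]-P2[0])[[1,0]])))
im=g["image"][60:270,215:395,::-1]; cv2.imwrite("pics/w2c.png",cv2.resize(im,None,fx=2.8,fy=2.8,interpolation=cv2.INTER_CUBIC))
```

```text
[192 204 215] [174 181 186] 0.26977587 0.33926144
[ 291  177   78   79 4779]
normal [-0.52986279 -0.18993336  0.82654143] tilt 0.5978611093654587 az 19.720605659300524
((329.76806640625, 217.61605834960938), (75.64469909667969, 77.32891845703125), 89.58988952636719)
capc [0.52725806 0.24123874 0.13235312]
rib n 101 centre dir -66.02681472354793 axis -68.12162846463517 r 0.012565288476138026 0.019914389019918485
foot [[0.51913484 0.1905886  0.006     ]
 [0.48773124 0.27701566 0.006     ]
 [0.62878301 0.3255114  0.006     ]] 18.973746112275133 109.9688049062845
```

View pics/w2c.png

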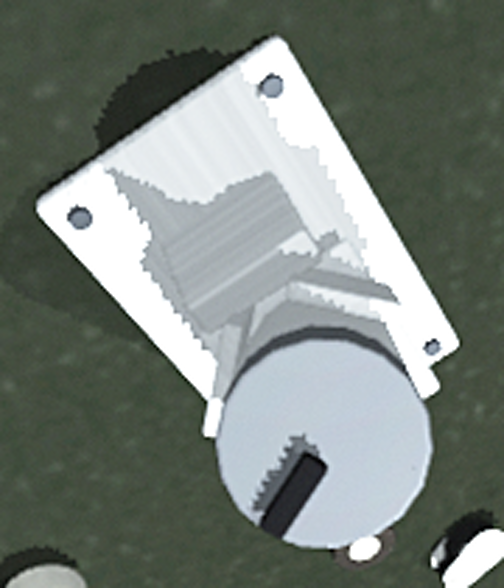

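Run:
```python
from h import *
from station import get_state
Rt,zc,exc=pick(19.9,33); cap=np.array([.5275,.2410,.1325])
for d in (.1287,): print(inc(get_state(),cap+d*zc,Rt))
```

```text
([0.65, -0.1, 16.77], [-0.04, -0.07, -0.06])
```

Request:
servo_tool([
  [[0.6, -0.1, 4], [0, 0, 0]],
  [[0.6, -0.1, 8], [0, 0, 0]],
  [[0.6, -0.1, 12], [0, 0, 0]],
  [[0.6, -0.1, 14], [0, 0, 0]],
  [[0.6, -0.1, 16], [0, 0, 0]],
  [[0.6, -0.1, 16.8], [0, 0, 0]],
  [[0.6, -0.1, 16.8], [0, 0, 0]],
  [[0.6, -0.1, 16.8], [0, 0, 0]],
])

```text
time_s: 4.62
tcp_pos: [0.4598, 0.2162, 0.2393]
ee_rot: [0.264, 0.11, 0.949, 0.132]
wrist_force: [0.1, -0.1, 0.4]
grip_width: 0.0853
```

Run:
```python
from h import *
g,st=wrist("w3"); print(st["joint_pos"].round(3),st["tcp_pos"],st["wrist_force"],st["time_s"])
```

```text
[ 0.459  0.071 -0.911 -0.007 -0.063  0.669] [0.45979419 0.21619775 0.23930639] [ 0.07764293 -0.12936941  0.41260369] 4.625
```

View pics/w3.png

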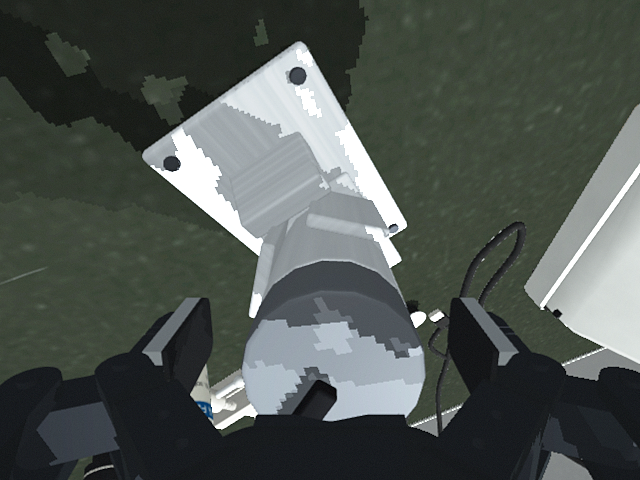

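The cap spans columns 244–425 between the pads (210 and 452), so it is well centred. I'll close on it now.

Request:
servo_tool([
  [[0, 0, 0], [0, 0, 0]],
  [[0, 0, 0], [0, 0, 0]],
  [[0, 0, 0], [0, 0, 0]],
  [[0, 0, 0], [0, 0, 0]],
  [[0, 0, 0], [0, 0, 0]],
  [[0, 0, 0], [0, 0, 0]],
  [[0, 0, 0], [0, 0, 0]],
  [[0, 0, 0], [0, 0, 0]],
], claw=255)

```text
time_s: 5.68
tcp_pos: [0.4598, 0.2164, 0.2403]
ee_rot: [0.265, 0.109, 0.949, 0.132]
wrist_force: [-6.2, -1.1, 7.3]
grip_width: 0.0525
```

Request:
servo_tool([
  [[0, 0, -1], [0, 0, 0]],
  [[0, 0, -3], [0, 0, 0]],
  [[0, 0, -6], [0, 0, 0]],
  [[0, 0, -9], [0, 0, 0]],
  [[0, 0, -12], [0, 0, 0]],
  [[0, 0, -12], [0, 0, 0]],
])

```text
time_s: 6.42
tcp_pos: [0.3954, 0.193, 0.3409]
ee_rot: [0.266, 0.109, 0.949, 0.133]
wrist_force: [0.1, 0.5, -1.9]
grip_width: 0.0524
```

Run:
```python
from h import *
g,st=wrist("w4"); print(st["joint_pos"].round(3),st["tcp_pos"],st["wrist_force"],st["grip_width"],st["time_s"])
```

```text
[ 0.481 -0.228 -0.891  0.309 -0.075  0.687] [0.39540102 0.19299844 0.34090316] [ 0.14235137  0.47692217 -1.94563246] 0.05238287637627774 6.425
```

View pics/w4.png

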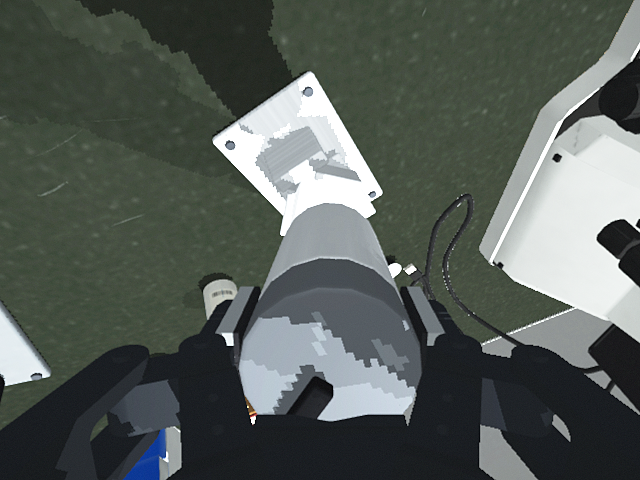

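```bash
python3 - <<'E'
from h import *
for nm,cen in (("w2",None),("w4",None)):
    g=load(nm); T=g["T_tool_cam"]; K=g["K"]; rz=g["range_z"]; v,u=np.mgrid[:480,:640]
    d=np.stack([(u-K[0,2])/K[0,0],-(v-K[1,2])/K[1,1],-np.ones(u.shape)],-1)
    P=(d*rz[...,None])@T[:3,:3].T+T[:3,3]
    D=d@T[:3,:3].T; o=T[:3,3]
    im=g["image"].astype(int)
    if nm=="w4":
        reg=(u>250)&(u<410)&(v>330)&(v<405)&(rz>0)&~((u>280)&(u<340)&(v>370)); A=P[reg]; 
        mu=np.median(A,0); print('cap plane tool z',mu[2],A[:,2].std()); n=np.linalg.svd(A-A.mean(0))[2][2]; print(n)
        zt=mu[2]; c=np.zeros(2)
        dark=(im.sum(2)<110)&(u>285)&(u<336)&(v>372)&(v<412)
        side=(u>300)&(u<360)&(v>270)&(v<285)
    else:
        zt=P[205,335,2]; dark=(im.sum(2)<120)&(np.hypot(v-216,u-331)<36); c=None
    Q=o+D[dark]*((zt-.002-o[2])/D[dark][:,2])[:,None]
    w=np.linalg.svd((Q-Q.mean(0))[:,:2])[2][0]
    print(nm,dark.sum(),Q.mean(0),'axis ang',np.degrees(np.arctan2(w[1],w[0])))
    if nm=="w2":
        q=np.array([(329.8-K[0,2])/K[0,0],-(217.6-K[1,2])/K[1,1],-1])@T[:3,:3].T; c=o+q*((zt-o[2])/q[2]); print('cap c tool',c,'dir',np.degrees(np.arctan2(*(Q.mean(0)-c)[[1,0]])))
E
python3 - <<'E'
import cv2
im=cv2.imread("pics/w4.png")[280:430,220:450]; cv2.imwrite("pics/w4c.png",cv2.resize(im,None,fx=3.4,fy=3.4,interpolation=cv2.INTER_CUBIC))
E
```

```text
w2 101 [-0.0042776  -0.007526    0.29632912] axis ang -145.0230179588133
cap c tool [ 0.00622575 -0.00071657  0.29832912] dir -147.04424615663262
cap plane tool z 0.12970784022927756 0.0005379546197991395
[-1.99980336e-03 -7.35924173e-04 -9.99997730e-01]
w4 592 [-0.00486557 -0.00562721  0.12770784] axis ang -129.37921807053584
```

View pics/w4c.png

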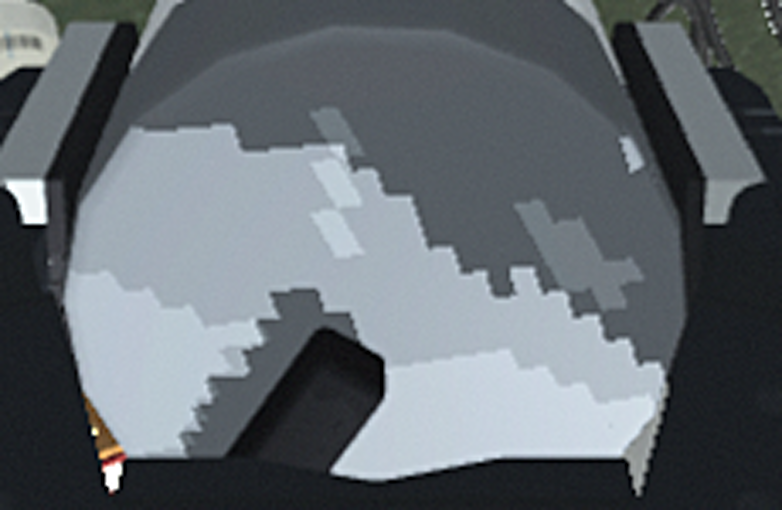

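Run:
```python
from h import *
g=load("w4"); T=g["T_tool_cam"]; K=g["K"];o=T[:3,3]
def pt(xy,z):
    u,v=(np.array(xy)+.5)/3.4-.5+[220,280]
    d=T[:3,:3]@np.array([(u-K[0,2])/K[0,0],-(v-K[1,2])/K[1,1],-1]); return o+d*((z-o[2])/d[2])
for a,b in [((320,332),(236,452)),((384,395),(334,470)),((380,362),(300,470))]:
    for z in (.1297,.1267): p,q=pt(a,z),pt(b,z); print(p[:2].round(4),q[:2].round(4),np.degrees(np.arctan2(*(q-p)[[1,0]])))
p=pt((345,335),.1267);q=pt((384,360),.1267);print('end edge',np.degrees(np.arctan2(*(q-p)[[1,0]])))
print('end centre',pt((355,352),.1267))
from station import get_state
print(get_state()['ee_rot'])
```

```text
[-0.0012 -0.0053] [-0.0134 -0.0128] -148.30667496636778
[ 0.0009 -0.0052] [-0.0109 -0.0124] -148.30667496636778
[-0.0075  0.0001] [-0.0153 -0.0042] -150.43086355275108
[-0.0052  0.0001] [-0.0127 -0.0041] -150.43086355275108
[-0.0042 -0.0002] [-0.0153 -0.0072] -147.53307556624384
[-0.002  -0.0002] [-0.0127 -0.007 ] -147.53307556624384
end edge 126.70380683972942
end centre [-0.0010155  -0.00228447  0.1267    ]
[0.26532612 0.1092646  0.94872066 0.1326364 ]
```

Run:
```python
from h import *
g=load("w4"); T=g["T_tool_cam"]; K=g["K"];o=T[:3,3]
def pt(xy,z):
    u,v=(np.array(xy)+.5)/3.4-.5+[220,280]
    d=T[:3,:3]@np.array([(u-K[0,2])/K[0,0],-(v-K[1,2])/K[1,1],-1]); return o+d*((z-o[2])/d[2])
print(pt((390,28),.1297),pt((68,300),.1297),pt((683,310),.1297))
from station import get_state
seat=np.array([.57933,-.10074]); yaw=np.radians(-15.4); ey=np.array([-np.sin(yaw),np.cos(yaw)])
p=seat-.004*ey; st=get_state()
print(p)
print(inc(st,[*p,.2497+.010+.08],down(197.1)))
```

```text
[0.02669264 0.00058232 0.1297    ] [ 0.00189787 -0.02655634  0.1297    ] [0.0009008  0.02544821 0.1297    ]
[ 0.57826778 -0.10459638]
([-23.52, -25.51, 3.97], [10.79, 33.19, -29.31])
```

Request:
servo_tool([
  [[-3, -3.2, 0.5], [1.3, 4.1, -3.7]],
  [[-6, -6.4, 1], [2.7, 8.3, -7.3]],
  [[-9, -9.6, 1.5], [4, 12.4, -11]],
  [[-12, -12.8, 2], [5.4, 16.6, -14.6]],
  [[-15, -16, 2.5], [6.7, 20.7, -18.3]],
  [[-18, -19.2, 3], [8.1, 24.9, -22]],
  [[-21, -22.4, 3.5], [9.4, 29, -25.6]],
  [[-23.5, -25.5, 4], [10.8, 33.2, -29.3]],
  [[-23.5, -25.5, 4], [10.8, 33.2, -29.3]],
  [[-23.5, -25.5, 4], [10.8, 33.2, -29.3]],
  [[-23.5, -25.5, 4], [10.8, 33.2, -29.3]],
])

```text
time_s: 7.85
tcp_pos: [0.5778, -0.1037, 0.3388]
ee_rot: [-0.0, -0.149, 0.989, 0.0]
wrist_force: [-0.1, -0.2, -3.1]
grip_width: 0.0523
```

Run:
```python
from h import *
from station import get_state,viewer
g,st=wrist("w5"); print(st["joint_pos"].round(3),st["tcp_pos"],st["wrist_force"],st["grip_width"],st["time_s"])
for n in ("scene","top"):
    f=viewer.grab_frame(n); np.savez(n+"5.npz",**f)
s=load("scene5");cv2.imwrite("pics/s5.png",cv2.resize(s["image"][130:310,290:430,::-1],None,fx=3.3,fy=3.3,interpolation=cv2.INTER_CUBIC))
p=np.array([.5783,-.1046]); print(inc(st,[*p,.2497+.010+.08],down(197.1)))
```

```text
[-0.178  0.323 -0.187  1.062  0.    -0.476] [ 0.57775247 -0.10368742  0.33882924] [-0.08977794 -0.20599877 -3.06055239] 0.05231497981481411 7.85
([-0.03, -0.1, -0.09], [0.04, -0.03, 0.02])
```

View pics/w5.png

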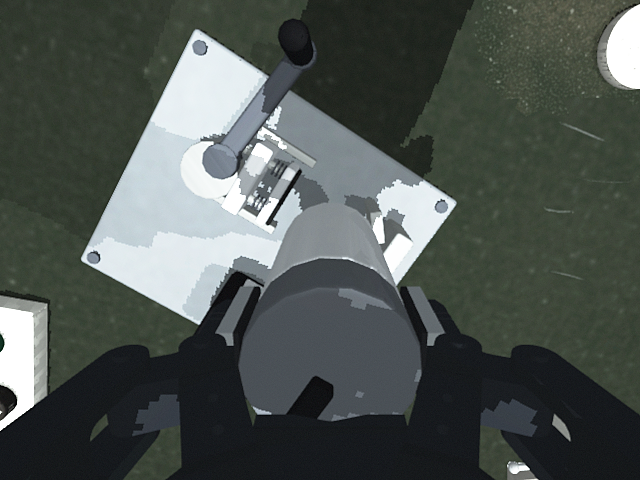

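View pics/s5.png

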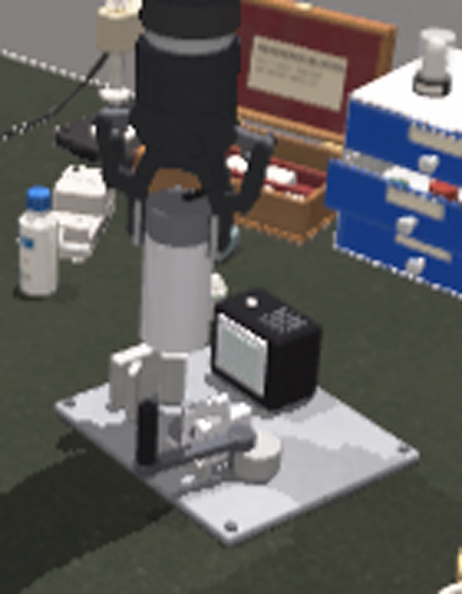

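Run:
```python
from h import *
g=load("w5")
P=onz(g,[(195,29),(457,204),(81,260)],.01); print(P.round(4))
for a,b in ((0,1),(0,2)): d=P[b]-P[a]; print(np.linalg.norm(d),np.degrees(np.arctan2(d[1],d[0])))
c=(P[1]+P[2])/2; print('c',c)
hub=onz(g,[(221,160)],.048)[0]
yaw=np.radians(-15.4); ex=np.array([np.cos(yaw),np.sin(yaw)]);ey=np.array([-ex[1],ex[0]])
print('hub',hub,'seat from hub',hub[:2]+.086*ey,'seat from plate',c[:2]-.038*ex+.0398*ey)
im=g["image"][130:290,170:440,::-1]; cv2.imwrite("pics/w5c.png",cv2.resize(im,None,fx=2.9,fy=2.9,interpolation=cv2.INTER_CUBIC))
```

```text
[[ 0.4791 -0.2295  0.01  ]
 [ 0.5393 -0.0139  0.01  ]
 [ 0.6686 -0.2814  0.01  ]]
0.223821452465386 74.40635817354203
0.19649647005951848 -15.322419862916403
c [ 0.60395235 -0.14763413  0.01      ]
hub [ 0.55347888 -0.18423633  0.048     ] seat from hub [ 0.57631671 -0.10132412] seat from plate [ 0.57788586 -0.099172  ]
```

View pics/w5c.png

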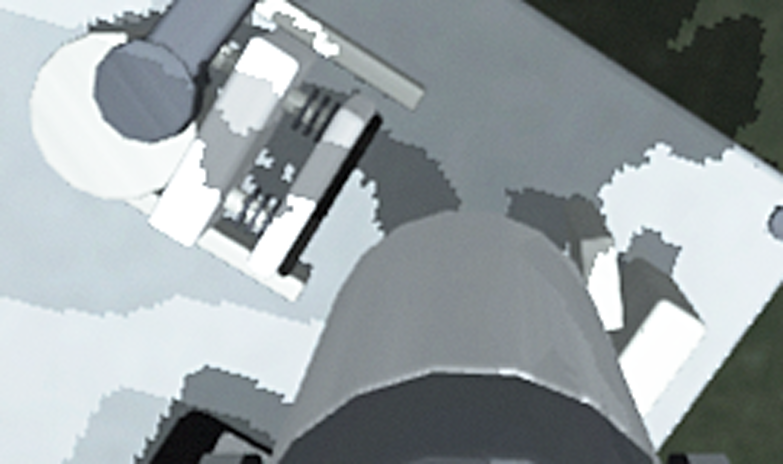

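Run:
```python
from h import *
from station import get_state
print(inc(get_state(),[.5772,-.1048,.2627],down(197.1)))
```

```text
([0.11, -0.08, 7.7], [-0.01, 0.02, 0.03])
```

Request:
servo_tool([
  [[0.1, -0.1, 1], [0, 0, 0]],
  [[0.1, -0.1, 2.5], [0, 0, 0]],
  [[0.1, -0.1, 4], [0, 0, 0]],
  [[0.1, -0.1, 5], [0, 0, 0]],
  [[0.1, -0.1, 6], [0, 0, 0]],
  [[0.1, -0.1, 6.6], [0, 0, 0]],
  [[0.1, -0.1, 7.2], [0, 0, 0]],
  [[0.1, -0.1, 7.4], [0, 0, 0]],
  [[0.1, -0.1, 7.4], [0, 0, 0]],
])

```text
time_s: 9.12
tcp_pos: [0.5774, -0.105, 0.2657]
ee_rot: [0.0, -0.149, 0.989, -0.0]
wrist_force: [-0.6, -0.3, -2.5]
grip_width: 0.0527
```

Run:
```python
from h import *
from station import get_state,viewer
st=get_state(); print(st["tcp_pos"],st["wrist_force"],st["ft_torque"],st["time_s"])
print(inc(st,[.5772,-.1048,.2597],down(197.1)))
f=viewer.grab_frame("scene"); np.savez("scene6.npz",**f)
cv2.imwrite("pics/s6.png",cv2.resize(f["image"][160:310,290:430,::-1],None,fx=4,fy=4,interpolation=cv2.INTER_CUBIC))
```

```text
[ 0.57736581 -0.10501123  0.26574153] [-0.61732094 -0.28852789 -2.53516068] [ 0.02334825  0.08233706 -0.05650622] 9.125
([0.01, 0.03, 0.6], [-0.01, 0.03, 0.03])
```

View pics/s6.png

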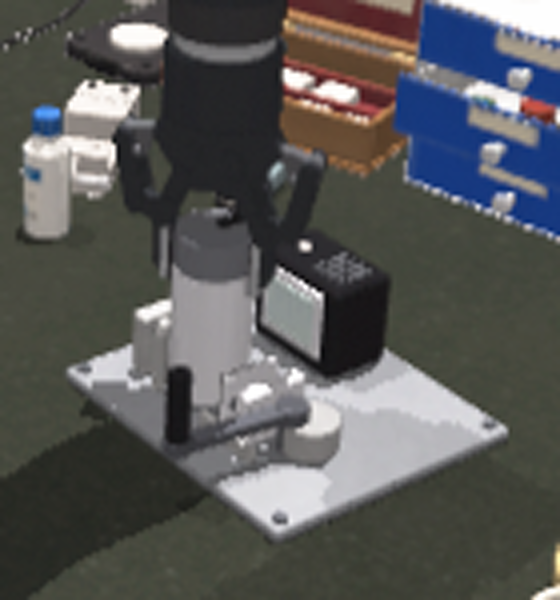

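Request:
servo_tool([
  [[0, 0, 0.2], [0, 0, 0]],
  [[0, 0, 0.4], [0, 0, 0]],
  [[0, 0, 0.5], [0, 0, 0]],
  [[0, 0, 0.5], [0, 0, 0]],
])

```text
time_s: 9.68
tcp_pos: [0.5774, -0.105, 0.2608]
ee_rot: [0.0, -0.149, 0.989, -0.0]
wrist_force: [0.6, 1.0, -2.8]
grip_width: 0.0523
```

Request:
servo_tool([
  [[0, 0, 0.1], [0, 0, 0]],
  [[0, 0, 0.1], [0, 0, 0]],
])

```text
time_s: 9.93
tcp_pos: [0.5776, -0.105, 0.2605]
ee_rot: [0.001, -0.149, 0.989, -0.0]
wrist_force: [-1.3, 0.2, 4.3]
grip_width: 0.0526
```

Request:
servo_tool([
  [[0, 0, 0], [0, 0, 0]],
  [[0, 0, 0], [0, 0, 0]],
  [[0, 0, 0], [0, 0, 0]],
  [[0, 0, 0], [0, 0, 0]],
  [[0, 0, 0], [0, 0, 0]],
  [[0, 0, 0], [0, 0, 0]],
], claw=0)

```text
time_s: 10.68
tcp_pos: [0.5776, -0.105, 0.2605]
ee_rot: [0.001, -0.149, 0.989, -0.0]
wrist_force: [-0.0, -0.7, 0.1]
grip_width: 0.0857
```

Request:
servo_tool([
  [[0, 0, -3], [0, 0, 0]],
  [[0, 0, -7], [0, 0, 0]],
  [[0, 0, -11], [0, 0, 0]],
  [[0, 0, -14], [0, 0, 0]],
  [[0, 0, -14], [0, 0, 0]],
])

```text
time_s: 11.3
tcp_pos: [0.5782, -0.1051, 0.4034]
ee_rot: [0.003, -0.149, 0.989, -0.001]
wrist_force: [-0.2, 0.1, -0.5]
grip_width: 0.0853
```

Run:
```python
from h import *
from station import get_state,viewer
g,st=wrist("w7"); print(st["tcp_pos"],st["wrist_force"],st["grip_width"],st["joint_pos"],st["time_s"])
for n in ("scene",):
    f=viewer.grab_frame(n); np.savez(n+"7.npz",**f)
    cv2.imwrite("pics/s7.png",cv2.resize(f["image"][160:310,290:430,::-1],None,fx=4,fy=4,interpolation=cv2.INTER_CUBIC))
```

```text
[ 0.57823897 -0.10509743  0.40335595] [-0.15628661  0.05044364 -0.47328165] 0.08532104397909931 [-1.79846813e-01  2.87126516e-01 -8.58263614e-02  1.19120213e+00
  2.05735551e-04 -4.78973387e-01] 11.3
```

View pics/w7.png

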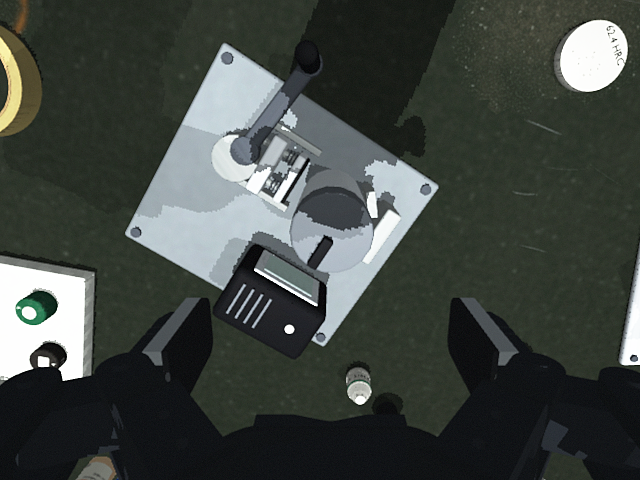

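View pics/s7.png

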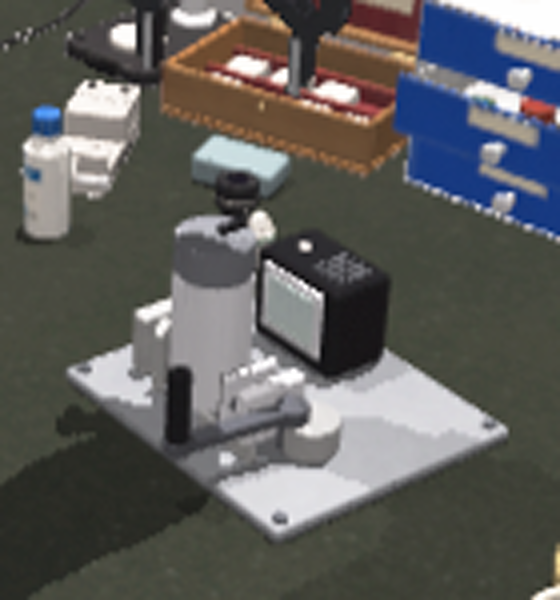

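The canister stands free. In the wrist view its cap is at (331,232) with the rib at (319,252) aimed at the scanner window, the handle top at (309,53) and the hub at (245,150).

Run:
```python
from h import *
g=load("w7"); im=g["image"].astype(int); rz=g["range_z"]; C=cloud(g)
x0,y0=200,30; i=g["image"][y0:y0+330,x0:x0+250,::-1]; cv2.imwrite("pics/w7c.png",cv2.resize(i,None,fx=1.8,fy=1.8,interpolation=cv2.INTER_CUBIC))
P=onz(g,[(222,42),(439,187),(126,234),(321,347)],.01); print(P.round(4),P.mean(0)); 
for a,b in ((0,1),(2,3),(0,2),(1,3)): d=P[b]-P[a]; print(np.linalg.norm(d).round(4),np.degrees(np.arctan2(d[1],d[0])).round(2))
m=((C[...,2]>.123)&(C[...,2]<.137)).astype(np.uint8)
n,lab,s,_=cv2.connectedComponentsWithStats(m); k=lab[240,340]; cs,_=cv2.findContours((lab==k).astype(np.uint8),cv2.RETR_EXTERNAL,cv2.CHAIN_APPROX_NONE); c=cv2.convexHull(max(cs,key=cv2.contourArea)); e=cv2.fitEllipse(c); print(e,s[k])
cap=onz(g,[e[0]],.13)[0]; print('cap',cap,C[240,345])
v,u=np.mgrid[:480,:640]; dark=(im.sum(2)<110)&(np.hypot(u-e[0][0],v-e[0][1])<37)&(C[...,2]>.12)
Q=onz(g,np.c_[u[dark],v[dark]],.133); q=Q.mean(0)-cap; w=np.linalg.svd(Q-Q.mean(0))[2][0]
print(dark.sum(),'rib dir',np.degrees(np.arctan2(q[1],q[0])),np.degrees(np.arctan2(w[1],w[0])))
print('hub',onz(g,[(245,150)],.048),'handle top',onz(g,[(309,53)],.096))
```

```text
[[ 0.4788 -0.2306  0.01  ]
 [ 0.5389 -0.0138  0.01  ]
 [ 0.668  -0.2805  0.01  ]
 [ 0.7295 -0.0691  0.01  ]] [ 0.60380782 -0.14848454  0.01      ]
0.2249 74.5
0.2202 73.78
0.1957 -14.79
0.1985 -16.17
((331.0853576660156, 231.47935485839844), (82.35758972167969, 84.05013275146484), 83.1748275756836) [ 289  191   85   82 5395]
cap [ 0.57620421 -0.10562935  0.13      ] [ 0.57866192 -0.09566076  0.13109865]
106 rib dir -14.819305231792681 -16.12061165355733
hub [[ 0.55386825 -0.18444309  0.048     ]] handle top [[ 0.47645844 -0.151165    0.096     ]]
```

View pics/w7c.png

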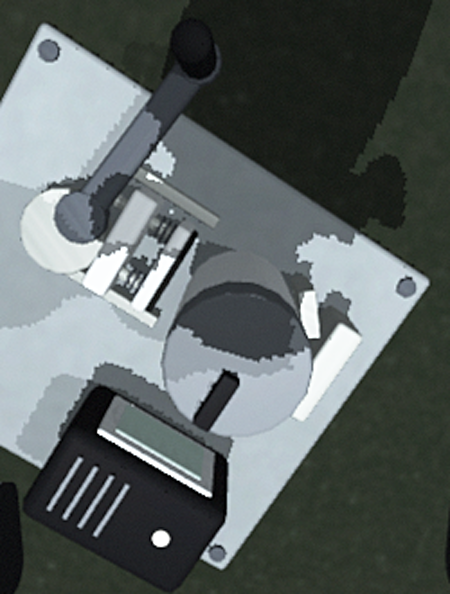

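Run:
```python
from h import *
from station import get_state
st=get_state()
print(inc(st,[.4768,-.1515,.30],down(191)),inc(st,[.4768,-.1515,.227],down(191)))
```

```text
([10.99, -1.48, 10.01], [-0.03, 0.09, 6.13]) ([11.0, -1.48, 17.31], [-0.03, 0.09, 6.13])
```

Request:
servo_tool([
  [[4, -0.5, 0.5], [0, 0, 2]],
  [[8, -1, 2], [0, 0, 4]],
  [[11, -1.5, 6], [0, 0.1, 6]],
  [[11, -1.5, 9], [0, 0.1, 6]],
  [[11, -1.5, 9], [0, 0.1, 6]],
  [[11, -1.5, 9], [0, 0.1, 6]],
], claw=60)

```text
time_s: 12.15
tcp_pos: [0.4771, -0.1516, 0.3104]
ee_rot: [-0.0, -0.097, 0.995, -0.0]
wrist_force: [-0.1, 0.6, 0.2]
grip_width: 0.0651
```

Run:
```python
from h import *
g,st=wrist("w8"); print(st["tcp_pos"],st["grip_width"],st["time_s"])
print(inc(st,[.4768,-.1515,.227],down(191)))
```

```text
[ 0.47708933 -0.1516474   0.31038115] 0.0650928472826493 12.15
([0.02, 0.02, 8.34], [-0.02, -0.02, 0.15])
```

View pics/w8.png

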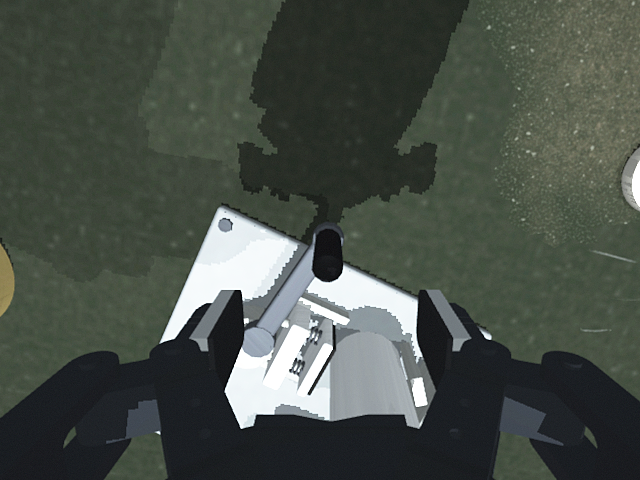

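Request:
servo_tool([
  [[0, 0, 2], [0, 0, 0]],
  [[0, 0, 4], [0, 0, 0]],
  [[0, 0, 6], [0, 0, 0]],
  [[0, 0, 7.5], [0, 0, 0]],
  [[0, 0, 8.3], [0, 0, 0]],
  [[0, 0, 8.3], [0, 0, 0]],
  [[0, 0, 8.3], [0, 0, 0]],
])

```text
time_s: 13.08
tcp_pos: [0.478, -0.1519, 0.2285]
ee_rot: [0.001, -0.097, 0.995, -0.001]
wrist_force: [1.7, -0.0, 0.0]
grip_width: 0.0653
```

Request:
servo_tool([
  [[0, 0, 0], [0, 0, 0]],
  [[0, 0, 0], [0, 0, 0]],
  [[0, 0, 0], [0, 0, 0]],
  [[0, 0, 0], [0, 0, 0]],
  [[0, 0, 0], [0, 0, 0]],
], claw=182)

```text
time_s: 13.7
tcp_pos: [0.4779, -0.1519, 0.2285]
ee_rot: [0.001, -0.097, 0.995, -0.001]
wrist_force: [-0.1, 0.2, 0.9]
grip_width: 0.0243
```

Run:
```python
from h import *
g,st=wrist("w9"); print(st["tcp_pos"],st["grip_width"],st["time_s"],st["wrist_force"])
pv=np.array([.555,-.1845])
for k in (.0,.1,.2,.3,.4,.45,.5,.55,.6,.65,.7,.75):
    a=k; az=np.radians(-15.4)+np.pi+.3+a; p=[*(pv+.085*np.array([np.cos(az),np.sin(az)])),.227]; print(k,np.round(p,4),inc(st,p,down(191))[0])
```

```text
[ 0.47794646 -0.15187566  0.22850823] 0.02432125341180667 13.7 [-0.067435    0.20438657  0.93010938]
0.0 [ 0.47   -0.1872  0.227 ] [1.46, -3.31, 0.15]
0.1 [ 0.4707 -0.1956  0.227 ] [1.55, -4.15, 0.15]
0.2 [ 0.4723 -0.204   0.227 ] [1.57, -5.0, 0.16]
0.3 [ 0.4746 -0.2121  0.227 ] [1.49, -5.85, 0.16]
0.4 [ 0.4778 -0.22    0.227 ] [1.34, -6.68, 0.16]
0.45 [ 0.4797 -0.2238  0.227 ] [1.23, -7.09, 0.16]
0.5 [ 0.4817 -0.2276  0.227 ] [1.1, -7.5, 0.16]
0.55 [ 0.484  -0.2312  0.227 ] [0.95, -7.9, 0.16]
0.6 [ 0.4864 -0.2347  0.227 ] [0.78, -8.28, 0.16]
0.65 [ 0.489 -0.238  0.227] [0.59, -8.67, 0.16]
0.7 [ 0.4917 -0.2413  0.227 ] [0.38, -9.04, 0.16]
0.75 [ 0.4946 -0.2444  0.227 ] [0.15, -9.4, 0.16]
```

View pics/w9.png

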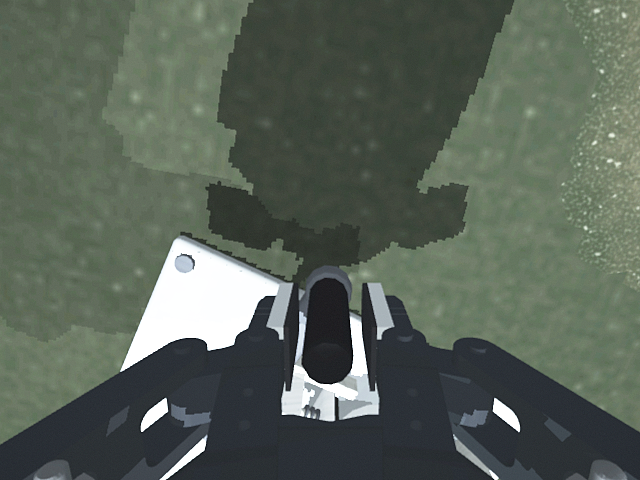

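The handle at (328,330) sits centred between the pads, with about 4 mm of play on each side. I'll swing it along the arc.

Request:
servo_tool([
  [[0.7, -0.9, 0.1], [0, 0, 0]],
  [[1.15, -2.1, 0.1], [0, 0, 0]],
  [[1.45, -3.3, 0.1], [0, 0, 0]],
  [[1.55, -4.2, 0.1], [0, 0, 0]],
  [[1.55, -5, 0.1], [0, 0, 0]],
  [[1.5, -5.8, 0.1], [0, 0, 0]],
  [[1.35, -6.7, 0.1], [0, 0, 0]],
  [[1.1, -7.5, 0.1], [0, 0, 0]],
  [[0.8, -8.3, 0.1], [0, 0, 0]],
  [[0.6, -8.7, 0.1], [0, 0, 0]],
  [[0.6, -8.7, 0.1], [0, 0, 0]],
])

```text
time_s: 15.12
tcp_pos: [0.4896, -0.239, 0.2278]
ee_rot: [0.001, -0.097, 0.995, -0.001]
wrist_force: [-0.4, 0.6, 0.0]
grip_width: 0.0242
```

Run:
```python
from h import *
from station import viewer
g,st=wrist("w10"); print(st["tcp_pos"],st["grip_width"],st["time_s"],st["wrist_force"])
for n,(x,y,w,h),k in (("scene",(290,170,140,130),4),("top",(295,165,120,120),5)):
    f=viewer.grab_frame(n); np.savez(n+"10.npz",**f)
    cv2.imwrite(f"pics/{n}10.png",cv2.resize(f["image"][y:y+h,x:x+w,::-1],None,fx=k,fy=k,interpolation=cv2.INTER_CUBIC))
```

```text
[ 0.48963898 -0.23897078  0.22782309] 0.024242071988292094 15.125 [-0.38591076  0.62378865  0.02852196]
```

View pics/w10.png

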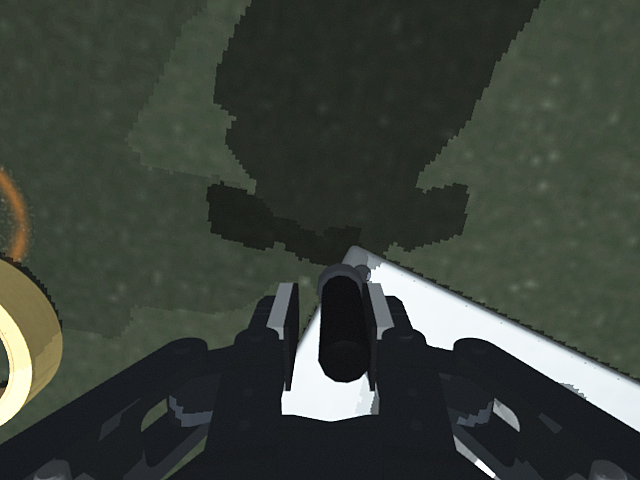

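View pics/scene10.png

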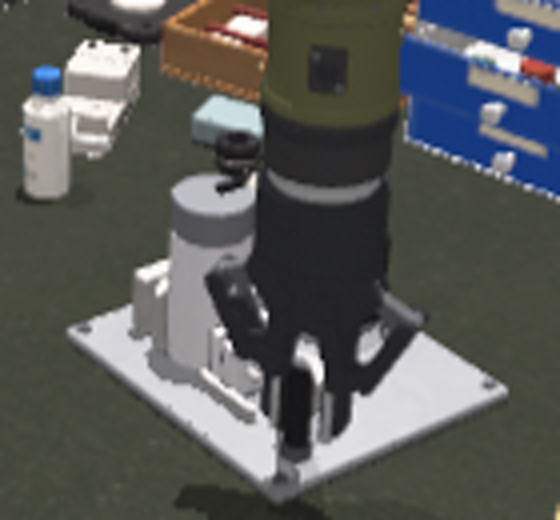

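Request:
servo_tool([
  [[-0.15, -0.25, 0], [0, 0, 0]],
  [[-0.3, -0.5, 0], [0, 0, 0]],
  [[-0.45, -0.75, 0], [0, 0, 0]],
  [[-0.45, -0.75, 0], [0, 0, 0]],
  [[-0.45, -0.75, 0], [0, 0, 0]],
])

```text
time_s: 15.9
tcp_pos: [0.4954, -0.2453, 0.228]
ee_rot: [0.002, -0.097, 0.995, -0.001]
wrist_force: [-1.2, 2.5, -1.2]
grip_width: 0.0248
```

Request:
servo_tool([
  [[0, 0.4, 0], [0, 0, 0]],
  [[0, 0.4, 0], [0, 0, 0]],
  [[0, 0.4, 0], [0, 0, 0]],
], claw=100)

```text
time_s: 16.27
tcp_pos: [0.495, -0.2415, 0.2283]
ee_rot: [0.002, -0.097, 0.995, -0.002]
wrist_force: [-0.2, 0.4, 0.3]
grip_width: 0.0516
```

Request:
servo_tool([
  [[0, 0, -2], [0, 0, 0]],
  [[0, 0, -6], [0, 0, 0]],
  [[0, 0, -11], [0, 0, 0]],
  [[0, 0, -16], [0, 0, 0]],
  [[5, 0, -20], [0, 0, 0]],
  [[5, 0, -20], [0, 0, 0]],
  [[5, 0, -20], [0, 0, 0]],
])

```text
time_s: 17.15
tcp_pos: [0.4452, -0.2507, 0.4281]
ee_rot: [0.002, -0.097, 0.995, -0.002]
wrist_force: [1.0, 0.2, -0.1]
grip_width: 0.0521
```

Run:
```python
from h import *
from station import viewer
g,st=wrist("w11"); print(st["tcp_pos"],st["grip_width"],st["time_s"],st["wrist_force"])
for n,(x,y,w,h),k in (("scene",(290,170,140,130),4),("top",(295,165,120,120),5)):
    f=viewer.grab_frame(n); np.savez(n+"11.npz",**f)
    cv2.imwrite(f"pics/{n}11.png",cv2.resize(f["image"][y:y+h,x:x+w,::-1],None,fx=k,fy=k,interpolation=cv2.INTER_CUBIC))
```

```text
[ 0.44515213 -0.25070976  0.42806316] 0.052147459538317495 17.15 [ 1.01255912  0.22843861 -0.05738071]
```

View pics/w11.png

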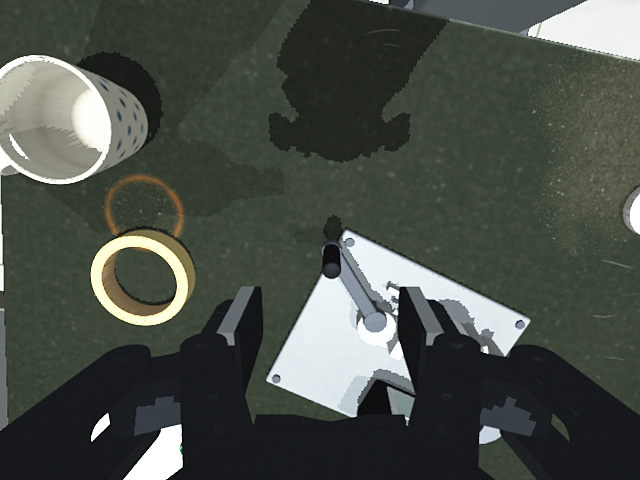

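View pics/scene11.png

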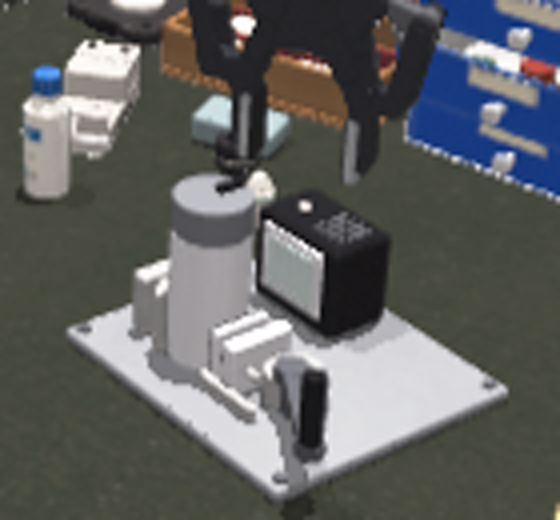

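View pics/top11.png

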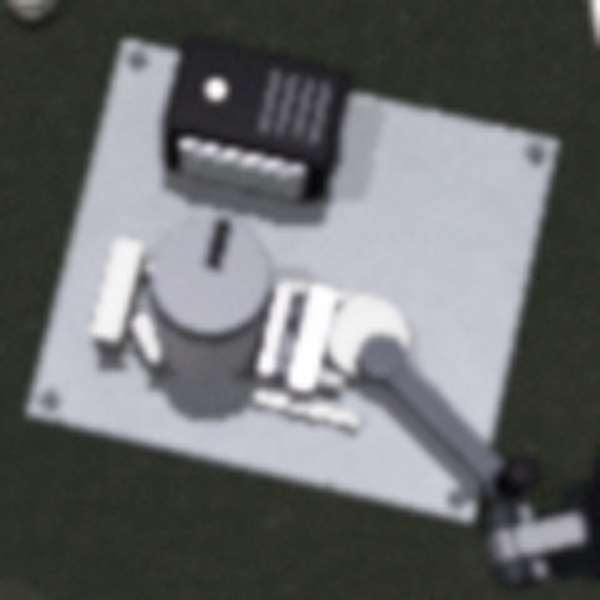

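Run:
```python
from h import *
from station import get_state
g=load("w11"); h=onz(g,[(331.5,268)],.096)[0]; b=onz(g,[(332,246)],.046)[0]; u=onz(g,[(375,320)],.048)[0]
for pv in (u[:2],np.array([.555,-.1845])):
  for q in (h,b):
    d=q[:2]-pv; print(np.linalg.norm(d),np.radians((np.degrees(np.arctan2(d[1],d[0]))+15.4)%360)-np.pi-.3)
print(inc(get_state(),[.578,-.105,.41],down(197)))
```

```text
0.08352472331514937 0.6937789678412247
0.08560423286459617 0.673508642698448
0.0879385770778589 0.6872369764092221
0.0900282693987805 0.6681131429655662
([-15.82, 11.69, 1.67], [-0.16, 0.11, -5.81])
```

Request:
servo_tool([
  [[-5, 4, 0.5], [0, 0, -2]],
  [[-10, 8, 1], [0, 0, -4]],
  [[-15.8, 11.7, 1.5], [-0.1, 0.1, -6]],
  [[-15.8, 11.7, 1.5], [-0.1, 0.1, -6]],
  [[-15.8, 11.7, 1.5], [-0.1, 0.1, -6]],
  [[-15.8, 11.7, 1.5], [-0.1, 0.1, -6]],
], claw=0)

```text
time_s: 18.05
tcp_pos: [0.5771, -0.1057, 0.4113]
ee_rot: [-0.0, -0.149, 0.989, -0.001]
wrist_force: [-0.5, 0.2, 0.4]
grip_width: 0.0853
```

Run:
```python
from h import *
g,st=wrist("w12"); print(st["tcp_pos"],st["time_s"])
x0,y0=180,20; i=g["image"][y0:y0+340,x0:x0+270,::-1]; cv2.imwrite("pics/w12c.png",cv2.resize(i,None,fx=1.75,fy=1.75,interpolation=cv2.INTER_CUBIC))
i=g["image"][130:230,230:390,::-1]; cv2.imwrite("pics/w12d.png",cv2.resize(i,None,fx=5,fy=5,interpolation=cv2.INTER_CUBIC))
```

```text
[ 0.57705642 -0.1057215   0.41131948] 18.05
```

View pics/w12c.png

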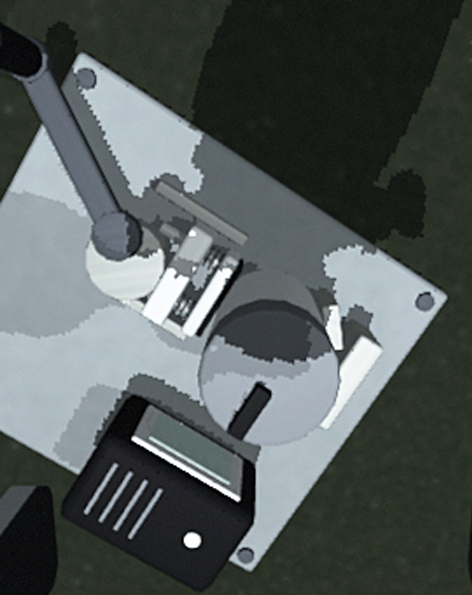

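View pics/w12d.png

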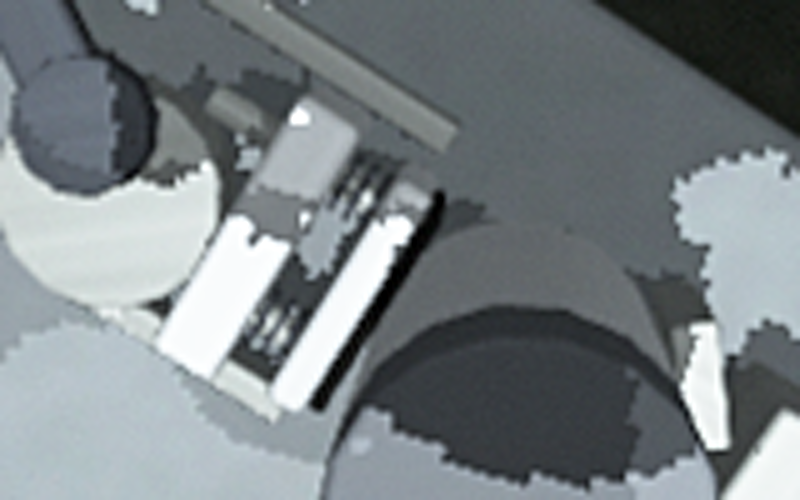

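Run:
```python
from h import *
g=load("w7"); i=g["image"][120:220,235:395,::-1]; cv2.imwrite("pics/w7d.png",cv2.resize(i,None,fx=5,fy=5,interpolation=cv2.INTER_CUBIC))
yaw=np.radians(-15.4); ex=np.array([np.cos(yaw),np.sin(yaw)]);ey=np.array([-ex[1],ex[0]])
for nm,seed in (("w7",(340,240)),("w12",(340,245))):
    g=load(nm); im=g["image"].astype(int); C=cloud(g)
    m=((C[...,2]>.123)&(C[...,2]<.137)).astype(np.uint8)
    n,lab,s,_=cv2.connectedComponentsWithStats(m); k=lab[seed[1],seed[0]]; cs,_=cv2.findContours((lab==k).astype(np.uint8),cv2.RETR_EXTERNAL,cv2.CHAIN_APPROX_NONE); c=cv2.convexHull(max(cs,key=cv2.contourArea)); e=cv2.fitEllipse(c)
    cap=onz(g,[e[0]],.13)[0]
    v,u=np.mgrid[:480,:640]; dark=(im.sum(2)<110)&(np.hypot(u-e[0][0],v-e[0][1])<37)&(v>e[0][1]-5)&(C[...,2]>.12)
    Q=onz(g,np.c_[u[dark],v[dark]],.133); q=Q.mean(0)-cap; w=np.linalg.svd(Q-Q.mean(0))[2][0]
    print(nm,'cap',cap.round(4),e[1],dark.sum(),'rib',np.degrees(np.arctan2(q[1],q[0])),np.degrees(np.arctan2(w[1],w[0])))
    A=C[lab==k]; n=np.linalg.svd(A-A.mean(0),full_matrices=False)[2][2]; print('top normal',n.round(3),'z',np.median(A[:,2]))
```

```text
w7 cap [ 0.5762 -0.1056  0.13  ] (82.35758972167969, 84.05013275146484) 106 rib -14.819305231792681 -16.12061165355733
top normal [-0.038  0.004  0.999] z 0.12997842778248547
w12 cap [ 0.5768 -0.1037  0.13  ] (79.64446258544922, 81.08936309814453) 125 rib -14.23624468551165 -16.21935359511428
top normal [-0.039  0.002  0.999] z 0.13000251981400532
```

View pics/w7d.png

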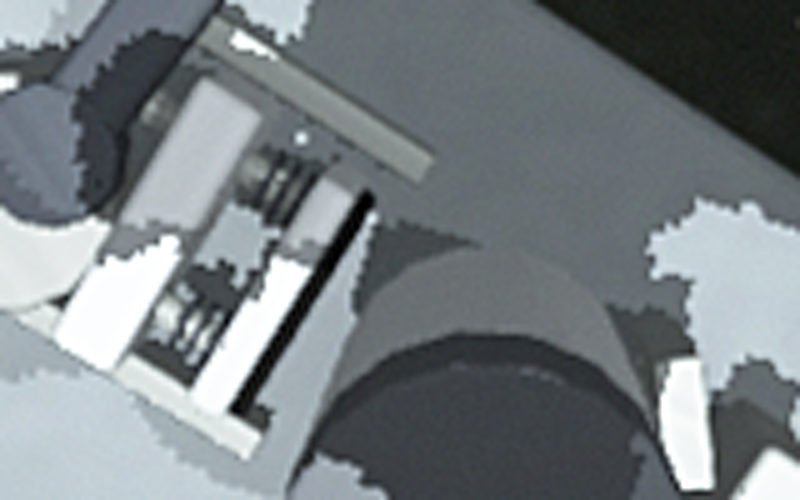

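Run:
```python
from h import *
yaw=np.radians(-15.4); ex=np.array([np.cos(yaw),np.sin(yaw)]);ey=np.array([-ex[1],ex[0]])
for nm,x0,y0,bar,sh in (("w7",235,120,[(262,118),(110,368)],[(325,172),(195,395)]),("w12",230,130,[(358,140),(212,378)],[(392,180),(273,400)])):
    g=load(nm); f=lambda pts:[(onz(g,[(np.array(p)+.5)/5-.5+[x0,y0]],.048)[0][:2]@ey).round(4) for p in pts]
    b,s=f(bar),f(sh); print(nm,b,s,'gap',np.mean(s)-np.mean(b))
```

```text
w7 [np.float64(-0.0052), np.float64(-0.0057)] [np.float64(0.0077), np.float64(0.0084)] gap 0.0135
w12 [np.float64(0.0085), np.float64(0.0083)] [np.float64(0.0166), np.float64(0.019)] gap 0.009399999999999999
```

The spring gap has shrunk from 13.5 to 9.4 mm, so the shoe is pressed in about 4 mm. The canister is upright, with its rib still aimed at the scanner, so I'm handing in.

Run:
```python
from station import job,get_state
print(get_state()["wrist_force"],job.job_done())
```

```text
the job is handed in; nothing more can be done
[-0.70830495  0.15873469  0.19845254] None
```

I took the canister out of its rest and stood it on the scan station just short of the V. I then released it and swung the lever until the shoe pushed it into the V. After that I lifted the arm clear and handed the job in at about 18 s.

What my last camera checks showed:
- **Canister:** it is upright, with its top 0.130 m above the worktop as it should be. The rib points along −14 to −16°, against −15.4° for the station, so the label faces the scanner.
- **Clamp:** the gap between the cam bar and the shoe shrank from 13.5 to 9.4 mm, so the shoe is pressed in about 4 mm. The shoe face is about 27 mm from the seat, as it should be against a canister in the V.
- **Bystanders:** I saw no sign of contact with the bottle, tape roll or round block. I did not measure their positions again.

Two checks disagreed slightly:
- **Lever angle:** the handle picture gave 0.67–0.69 rad (about 3 mm pressed in), while the bar's travel gave about 0.72 rad. Both are inside the allowed range.
- **Seat position:** the canister ended about 3 mm from my estimate of the seat. My separate seat measurements differed from each other by about as much, so this is probably calibration error.

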